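Stocktake of the ink cupboard

TASK

Check the ink stock: clear whatever stands in the way of the cupboard door onto the dark tray, then swing the door wide open, square to the front or further, by its handle. Take the orange scanner off its charging pad and, for each carton that is in the cupboard - black-banded first, then blue, then pink - point the scanner squarely at its barcode label from about 10 cm and hold it steady there for a good second, leaving the cartons where they stand and the other things on the desk alone. Then stand the scanner back upright on the middle of its pad, let go of it, and shut the door fully.

Things in the scene. Friction and masses are not known exactly. Their poses are not given: they have to be found in the camera images.
- door (a joint): hinge of the cupboard door: 0 rad shut, grows as the door swings out towards the robot, 1.57 square to the front, 1.75 the stop. Light friction; it stays where it is left and may start slightly ajar. Seen from above it opens clockwise (the hinge is at the cupboard's left front edge as the robot sees it).
- door_hinge (a point): point on the vertical hinge axis at the height of the handle grip (165 mm). Frame turns with the door: its -y axis runs along the door to the free edge (door 296 mm wide), -x is the outward face normal.
- door_handle (a point): grip point on the door's handle, 165 mm above the work surface: an upright round dark bar 10 mm thick, 262 mm from the hinge axis along the door and 44 mm clear of its face (bar centre 60 mm in front of the hinge axis); the bar runs from 90 to 195 mm height with stand-offs to the door at 102 and 150 mm. The cupboard is 200 mm high; take the bar from above, fingers either side of it along the door. Frame as door_hinge.
- cupboard: fixed light-wood cupboard 160 deep x 300 wide x 200 mm high, white door on its front. Origin at the centre of its underside on the work surface; x to its back, y to its left; front at x = -80 mm. Its floor is 40 mm up; roof and walls 12 mm. The door's lower edge is 10 mm above the work surface.
- scanner_head (a point): centre of the orange head of the scanner, where to grip it across its 40 mm width (own y axis), from above. Head 64 long (x -26 to +38 mm) x 40 x 34 mm high (17 mm above and below this point), on a 28 mm neck and a round black foot of 68 mm diameter; this point is 63 mm above the foot's underside. Beam leaves along +x, z up. About 0.16 kg. The pose is None while held.
- scanner_window (a point): the scanner's dark window, 39 mm ahead of scanner_head along +x; the beam leaves here along +x.
- scanner: the whole scanner; origin at the centre of the foot's underside, axes as scanner_head.
- pad_top (a point): centre of the top of the fixed round black charging pad, 116 mm across, 4 mm high; the scanner stands on it.
- tray_centre (a point): centre of the dark tray's floor, 6 mm above the work surface. The tray is 205 mm (own x) by 285 mm (own y) with a 24 mm rim; inside about 190 x 270 mm.
- pen_cup: dark pen cup 52x76x104 mm at the right back, bystander, to be left alone.
- puck_tin: black round tin 68 mm across at the left of the cupboard, bystander, to be left alone.
- pin_tin_centre (a point): centre (half-way up) of a round teal tin, 58 mm across, 24 mm high; 62 g; stands in the door's way if present (None throughout if absent), belongs on the tray.
- pin_tin: the same pin tin; origin at the centre of its underside.
- note_pad_centre (a point): centre (half-way up) of a yellow block of sticky notes, 38 mm (x) x 51 mm (y), 14 mm high; 36 g; stands in the door's way if present (None throughout if absent), belongs on the tray.
- note_pad: the same note pad; origin at the centre of its underside.
- earbud_case_centre (a point): centre (half-way up) of a white charging case, 27 mm (x) x 58 mm (y), 40 mm high; 52 g, lid stays shut; stands in the door's way if present (None throughout if absent), belongs on the tray.
- earbud_case: the same earbud case; origin at the centre of its underside.
- label_black (a point): centre of the 42 x 28 mm white barcode label on the front of the black-banded ink carton, 85 mm above the carton's underside; +x points into the carton, square to the label, z up. None throughout if the carton is absent.
- carton_black: white ink carton with black bands, 36 (x) x 48 (y) x 120 mm, standing loose on the cupboard floor behind the door; origin at the centre of its underside. Not to be moved.
- label_blue (a point): centre of the 42 x 28 mm white barcode label on the front of the blue-banded ink carton, 64 mm above the carton's underside; +x points into the carton, square to the label, z up. None throughout if the carton is absent.
- carton_blue: white ink carton with blue bands, 36 (x) x 48 (y) x 96 mm, standing loose on the cupboard floor behind the door; origin at the centre of its underside. Not to be moved.
- label_pink (a point): centre of the 42 x 28 mm white barcode label on the front of the pink-banded ink carton, 43 mm above the carton's underside; +x points into the carton, square to the label, z up. None throughout if the carton is absent.
- carton_pink: white ink carton with pink bands, 36 (x) x 48 (y) x 74 mm, standing loose on the cupboard floor behind the door; origin at the centre of its underside. Not to be moved.

How it is judged:
By the outcome, as a careful person would: the job done as asked, in the order asked, and still so for the second after the job is handed in, with the robot touching nothing.
Of carton_black, carton_blue, carton_pink only 2 to 3 are there at a start; the rules pass over those that are not, and their reading is None.
Of pin_tin, note_pad, earbud_case only 1 to 2 are there at a start; the rules pass over those that are not, and their reading is None.
At some moment in a run one of scanner, pin_tin, note_pad, earbud_case may be knocked a few centimetres aside while the robot is not near it.
Once in a run the grip may slacken for a moment while it holds something.
It also fails if it takes over 210 s, if anything falls off the work surface, if the arm or the gripper's body presses on something with over 40 N, if the wrist force passes 120 N, or if a joint passes its speed limit or range.

ROBOT

A 7-joint arm with a two-finger parallel gripper is mounted at the origin on a cart in front of the work surface, level with it; the furniture and walls round the work are solid. World frame = base frame: x ahead of the robot, y to its left, z up, the work surface at z = 0. Lengths are in m, angles in degrees, forces in N, time in s.
With the tool pointing down it reaches from about 0.425 to 0.825 m from the base axis. Payload 3.6 kg.
Tool frame: the origin (TCP) lies at the very end of the fingers, on their centre line; the grasp point (between the pads) lies 19 mm behind it; z points along the fingers, y is the line along which they close (so a half turn about z gives the same grasp; the last joint's range is limited). The gripper opens to 93 mm and grips with 3 to 60 N. Pads are 15 mm wide; open, the fingers measure 128 mm over their backs; the gripper's body (75 mm by 188 mm) begins 65 mm behind the grasp point.
Start: joints at [-78.409, 35.231, -0.722, 81.555, 0.464, 63.22, -2.315], TCP at [0.147, 0.633, 0.184] pointing down, gripper open.
Joint ranges: [-178.69, 178.69], [-17.37, 117.87], [-77.05, 75.6], [15.02, 138.74], [-78.02, 258.01], [0.78, 113.62], [-162.83, 162.83]. Speed limits (degrees/s): [159.86, 159.86, 180, 180, 180, 180, 180].

INTERFACE

Orientations are given as a 3x3 rotation matrix whose columns are the frame's x, y, z axes.
In Python, from station import readout, cams, env gives the robot as it stands.
- The arm moves only by the tool drive_tool, never from a script. Its argument "plan" is one flat list of numbers, 6 for each row, row after row: the shift along the world's x, y, z in cm, then the turn, a rotation vector about the world's x, y, z in degrees. A call has 1 to 10 rows; each row is the pose to reach, as a shift and turn from the pose commanded when the call began; what a row does not reach only later rows make up. A row lasts 1/12 s, in which the tool goes at most 41.7 mm and 7.16 degrees, less where a joint would pass 70% of its speed; a pose out of reach is approached as far as the arm can. A call with a gripper value outside its range is refused whole. "hand" is the closure in counts, from 0 (fully open) to 255 (shut), set as the call begins (left out, the last holds). The fingers move at their own pace and stop on an object; "grip_force" is the grip in N (left out, the last holds). Time passes only in rows, so rows that repeat a pose let the fingers close. It gives the time, the measured TCP pose, the force, the opening and the grip force at its end, in the units of the state.
- readout.get_state(): the state, without advancing time (a new reading comes with each control period).
- cams.camera(name): name is "scene" or "top" or "wrist"; returns the picture (420x560x3 uint8, blue, green, red); there is no depth.
- cams.calibration(name): a dict with "K" (3x3 intrinsics, pixels), "pose" (4x4, takes a point from camera to world coordinates). Camera axes: x right, y up, looking along -z (the intrinsics and any distortion apply to the point x, -y, -z); pixel columns grow to the right and rows downward; lengths in m; the calibration is good to about 2 mm. A picture is of the moment at which its call begins: read the wrist's pose just before it. calibration takes no time and is no camera call; for the wrist camera it gives the pose at the moment of the call.
- env.job_done(): hands the job in; it is judged then, once.
The state is a dict: "time": time; "joints": joint angles; "qvel": joint speeds; "joint_efforts": joint torques, N m; "ee_pos": TCP position; "orientation": TCP orientation; "force": force on the tool from outside, world axes, zero at the start; "moment": the same for the moment, N m; "finger_gap": finger opening in m; "grasp_force": force on a finger pad.
Only numpy, scipy, OpenCV 4.12 (cv2) and the standard library are available. Lean on these libraries where they do the work, as an engineer would, in place of code of your own. Each camera call takes 0.05 s, during which the arm holds its last target. There are 200 camera calls.

## Working session

There is one attempt and no reset: what is moved stays moved. The work goes in short steps, Python scripts to look and compute and a tool call to move; the robot and the scene stay as the last step left them, time stands still between calls to the robot, and variables do not carry over. Pictures are saved under pics/ and viewed, at most 14 in all, crops included, and the job is handed in when it is done.

Besides the shell and the picture viewer there is one more tool, called after "Emit:" as name(argument=value, ...) on one line, values as JSON. drive_tool: Moves the arm, as the interface text tells. Its arguments: {"type":"object","properties":{"plan":{"type":"array","items":{"type":"number"}},"hand":{"type":"number"},"grip_force":{"type":"number"}},"required":["plan"]}

```bash
ls; mkdir -p pics
cat > h.py <<'E'
import numpy as np, cv2
from station import readout, cams, env
def snap(n,f):
    c=cams.calibration(n); im=cams.camera(n); cv2.imwrite('pics/'+f+'.png',im); np.savez('pics/'+f+'.npz',K=c['K'],pose=c['pose'],d=np.array(c.get('dist',c.get('distortion',np.zeros(5))),float)); return im
def load(f):
    return cv2.imread('pics/'+f+'.png'), np.load('pics/'+f+'.npz')
def ray(c,u,v):
    p=cv2.undistortPoints(np.array([[[u,v]]],float),np.array(c['K']),c['d'])[0,0]
    P=c['pose']; return P[:3,3], P[:3,:3]@np.array([p[0],-p[1],-1.])
def onz(c,u,v,z):
    o,d=ray(c,u,v); return o+d*(z-o[2])/d[2]
def proj(c,X):
    P=c['pose']; q=P[:3,:3].T@(np.array(X)-P[:3,3]); q=np.array([q[0],-q[1],-q[2]])
    return cv2.projectPoints(q.reshape(1,1,3),np.zeros(3),np.zeros(3),np.array(c['K']),c['d'])[0].ravel()
def blobs(im,lo,hi,amin=30):
    m=cv2.inRange(cv2.cvtColor(im,cv2.COLOR_BGR2HSV),np.array(lo),np.array(hi))
    n,_,s,ce=cv2.connectedComponentsWithStats(m)
    return [(s[i].tolist(),ce[i].round(1).tolist()) for i in range(1,n) if s[i,4]>=amin]
E
python3 - <<'E'
from h import *
print(cams.calibration('top')); print(readout.get_state())
a=snap('top','t0');b=snap('scene','s0')
E
```

```text
pics
{'K': array([[453.13396968,   0.        , 282.75045261],
       [  0.        , 453.13396968, 211.23207991],
       [  0.        ,   0.        ,   1.        ]]), 'pose': array([[-4.36788070e-03,  9.81155321e-01, -1.93171316e-01,
         3.85007233e-01],
       [-9.99989350e-01, -4.57358766e-03, -6.18961924e-04,
        -2.09601490e-02],
       [-1.49078373e-03,  1.93166555e-01,  9.81164848e-01,
         1.29948922e+00],
       [ 0.00000000e+00,  0.00000000e+00,  0.00000000e+00,
         1.00000000e+00]])}
{'time': 0.0, 'joints': array([-78.40879047,  35.28817396,  -0.72344463,  81.64121448,
         0.46783227,  63.22144573,  -2.31356648]), 'qvel': array([ 0.03273414,  0.0591124 , -0.00202092, -0.15346884, -0.00031086,
       -0.04005491,  0.08721951]), 'joint_efforts': array([-2.88405490e-04, -4.58931398e+01,  2.08834768e-01, -1.65743780e+01,
       -6.11434411e-02,  2.04167917e-02,  2.33646560e-04]), 'ee_pos': array([0.14723297, 0.63218445, 0.18259413]), 'orientation': array([[-9.73966543e-01,  2.26691258e-01, -4.97036090e-04],
       [ 2.26691785e-01,  9.73963253e-01, -2.53318644e-03],
       [-9.01563339e-05, -2.57991284e-03, -9.99996668e-01]]), 'force': array([-0.27997223, -0.22559173,  0.6243825 ]), 'moment': array([-0.00906041, -0.02600518,  0.03662546]), 'grasp_force': 0.0, 'finger_gap': 0.09283500077048334}
```

View pics/t0.png

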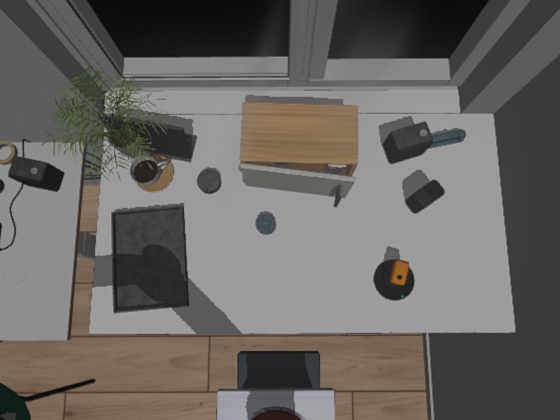

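View pics/s0.png

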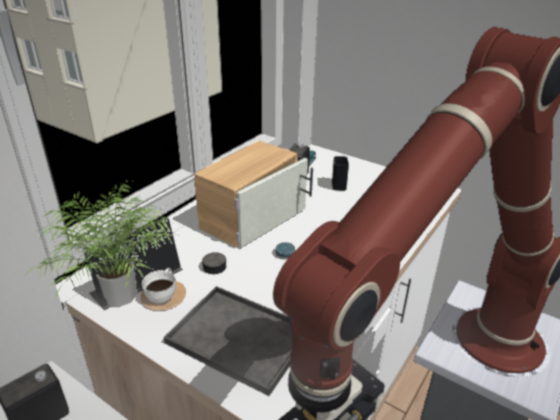

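The top view shows the cupboard around (300,135) with its door slightly ajar, a teal tin at (265,222), the scanner on its pad at (395,278), the tray at (150,258), the puck tin at (209,180) and dark bystanders to the right. No yellow notepad is visible. I'll check for a white case with an enlarged crop.

Run:
```python
from h import *
im,c=load('t0')
cr=cv2.resize(im[90:320,190:460],None,fx=2.6,fy=2.6,interpolation=cv2.INTER_CUBIC)
cv2.imwrite('pics/t0c.png',cv2.convertScaleAbs(cr,alpha=1.25,beta=0))
for nm,lo,hi,z in [('teal',(80,60,30),(105,255,255),.024),('orange',(5,150,100),(22,255,255),.084)]:
    for s,ce in blobs(im,lo,hi,15): print(nm,s,ce,onz(c,*ce,z).round(4))
for p,z in [((243,103),.2),((357,104),.2),((358,163),.2),((240,163),.2),((353,183),.2),((338,197),.165),((242,170),.2)]: print(p,onz(c,*p,z).round(4))
for p in [(113,208),(184,206),(188,305),(117,311)]: print('tray',onz(c,*p,.024).round(4))
print('pad',onz(c,394,280,.004).round(4),'puck',onz(c,209,180,.03).round(3))
```

```text
teal [431, 131, 34, 16, 156] [448.4, 138.5] [ 0.8533 -0.5116  0.024 ]
teal [0, 181, 3, 10, 19] [0.6, 185.8] [0.7152 0.7988 0.024 ]
teal [262, 218, 10, 10, 37] [266.1, 222.2] [0.6044 0.0275 0.024 ]
teal [0, 386, 28, 34, 410] [11.5, 403.1] [0.1212 0.701  0.024 ]
orange [391, 261, 18, 24, 296] [399.6, 272.3] [ 0.4572 -0.3305  0.084 ]
(243, 103) [0.8882 0.0816 0.2   ]
(357, 104) [ 0.884 -0.214  0.2  ]
(358, 163) [ 0.7247 -0.2108  0.2   ]
(240, 163) [0.7262 0.0872 0.2   ]
(353, 183) [ 0.6727 -0.1964  0.2   ]
(338, 197) [ 0.6449 -0.1622  0.165 ]
(242, 170) [0.7078 0.0819 0.2   ]
tray [0.6479 0.4678 0.024 ]
tray [0.6528 0.2638 0.024 ]
tray [0.3738 0.2423 0.024 ]
tray [0.3585 0.4371 0.024 ]
pad [ 0.4404 -0.3339  0.004 ] puck [0.728 0.193 0.03 ]
```

View pics/t0c.png

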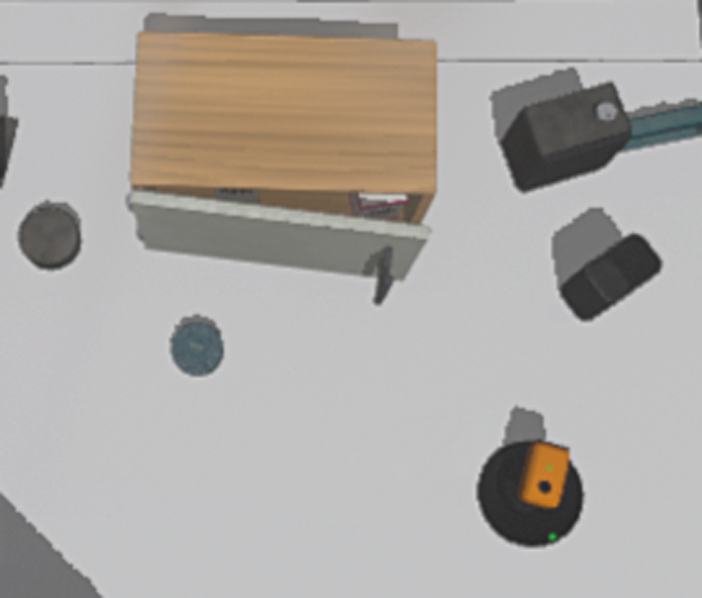

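The enlarged crop confirms the only obstacle is the teal tin, at crop (197,345), which is about (0.603, 0.028). Pink and dark carton tops can be seen behind the ajar door. Moving above the tin now.

Emit:
drive_tool(plan=[22.8,-30.2,0,0,0,0,22.8,-30.2,0,0,0,0,22.8,-30.2,0,0,0,0,22.8,-30.2,0,0,0,0,22.8,-30.2,0,0,0,0,22.8,-30.2,0,0,0,0,22.8,-30.2,0,0,0,0,22.8,-30.2,0,0,0,0,22.8,-30.2,0,0,0,0,22.8,-30.2,0,0,0,0])

```text
time: 0.93
ee_pos: [0.3814, 0.3218, 0.1836]
orientation: [[-0.971, 0.241, 0.003], [0.241, 0.971, -0.006], [-0.004, -0.005, -1.0]]
force: [1.0, -1.4, 0.6]
finger_gap: 0.0927
grasp_force: 0.0
```

Emit:
drive_tool(plan=[20,-30.2,0,0,0,0,20,-30.2,0,0,0,0,20,-30.2,0,0,0,0,20,-30.2,0,0,0,0,20,-30.2,0,0,0,0,20,-30.2,0,0,0,0,20,-30.2,0,0,0,0,20,-30.2,0,0,0,0,20,-30.2,0,0,0,0,20,-30.2,0,0,0,0])

```text
time: 1.77
ee_pos: [0.5781, 0.0199, 0.1831]
orientation: [[-0.971, 0.238, 0.002], [0.238, 0.971, -0.006], [-0.003, -0.006, -1.0]]
force: [0.6, -0.8, -0.3]
finger_gap: 0.093
grasp_force: 0.0
```

Run:
```python
from h import *
s=readout.get_state(); print(s['time'],s['ee_pos'],s['orientation'].round(3))
im=snap('wrist','w1');_,c=load('w1'); print(c['pose'].round(3))
for s,ce in blobs(im,(80,60,30),(105,255,255),100): print(s,ce,onz(c,*ce,.022).round(4))
im=snap('top','t1');_,c=load('t1')
for s,ce in blobs(im,(80,60,30),(105,255,255),15): print(s,ce,onz(c,*ce,.024).round(4))
```

```text
1.7667 [0.5781357  0.01992881 0.18314631] [[-0.971  0.238  0.002]
 [ 0.238  0.971 -0.006]
 [-0.003 -0.006 -1.   ]]
[[ 0.238 -0.934 -0.267  0.504]
 [ 0.971  0.227  0.072  0.04 ]
 [-0.006 -0.276  0.961  0.384]
 [ 0.     0.     0.     1.   ]]
[431, 131, 34, 16, 158] [448.4, 138.6] [ 0.853  -0.5115  0.024 ]
[0, 181, 3, 10, 21] [0.7, 185.6] [0.7158 0.7986 0.024 ]
[0, 384, 30, 36, 741] [11.5, 405.5] [0.1152 0.7003 0.024 ]
```

View pics/w1.png

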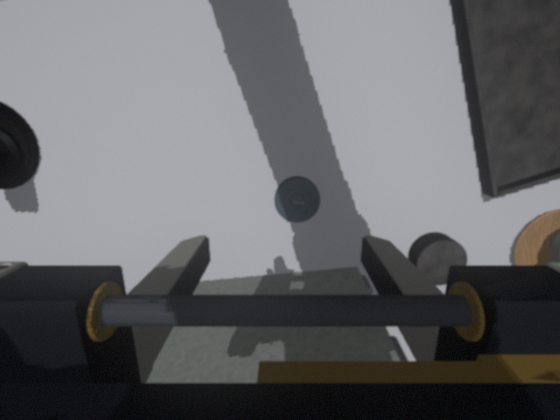

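The wrist view shows the tin at (297,199), the door panel below it and the tray at upper right.

Run:
```python
from h import *
im,c=load('w1')
print(onz(c,297,199,.024), onz(c,275,199,.024),onz(c,319,199,.024))
for s,ce in blobs(im,(75,40,20),(110,255,255),100): print(s,ce,onz(c,*ce,.022).round(4))
```

```text
[0.60121482 0.02901265 0.024     ] [0.59463606 0.00197269 0.024     ] [0.607787   0.05602553 0.024     ]
[285, 185, 34, 32, 519] [303.6, 199.8] [0.6048 0.0369 0.022 ]
[275, 190, 15, 28, 148] [280.8, 206.0] [0.6059 0.0067 0.022 ]
```

Emit:
drive_tool(plan=[2.4,0.9,-4,0,0,0,2.4,0.9,-8,0,0,0,2.4,0.9,-11,0,0,0,2.4,0.9,-14,0,0,0,2.4,0.9,-16,0,0,0,2.4,0.9,-17,0,0,0,2.4,0.9,-17.8,0,0,0,2.4,0.9,-17.8,0,0,0])

```text
time: 2.53
ee_pos: [0.5985, 0.0395, 0.0049]
orientation: [[-0.974, 0.225, -0.002], [0.225, 0.974, 0.001], [0.002, 0.0, -1.0]]
force: [0.1, 0.3, -0.3]
finger_gap: 0.0931
grasp_force: 0.0
```

Emit:
drive_tool(plan=[0,0,0,0,0,0,0,0,0,0,0,0,0,0,0,0,0,0,0,0,0,0,0,0,0,0,0,0,0,0,0,0,0,0,0,0,0,0,0,0,0,0,0,0,0,0,0,0], hand=255, grip_force=25)

```text
time: 3.2
ee_pos: [0.5994, 0.038, 0.0058]
orientation: [[-0.974, 0.227, 0.0], [0.227, 0.974, -0.0], [-0.0, -0.0, -1.0]]
force: [-0.8, 0.0, 0.2]
finger_gap: 0.0445
grasp_force: 0.0
```

Emit:
drive_tool(plan=[0,0,0,0,0,0,0,0,0,0,0,0,0,0,0,0,0,0])

```text
time: 3.45
ee_pos: [0.5994, 0.038, 0.0057]
orientation: [[-0.974, 0.227, -0.0], [0.227, 0.974, -0.0], [0.0, -0.0, -1.0]]
force: [0.3, 0.6, 0.2]
finger_gap: 0.0245
grasp_force: 0.0
```

Run:
```python
from h import *
snap('wrist','w2')
```

```text
(no output)
```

View pics/w2.png

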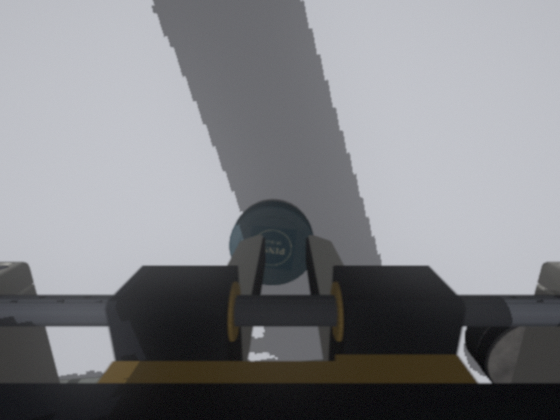

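Run:
```python
from h import *
im,c=load('w2'); print(readout.get_state()['ee_pos'],readout.get_state()['finger_gap'],proj(c,readout.get_state()['ee_pos']))
for p in [(272,242),(230,242),(314,242),(272,201),(272,284)]: print(onz(c,*p,.024).round(4))
```

```text
[0.59936482 0.03802949 0.00567619] 0.019819143554501276 [284.67784139 229.12501959]
[0.5996 0.0293 0.024 ]
[0.5933 0.0019 0.024 ]
[0.606  0.0567 0.024 ]
[0.572  0.0361 0.024 ]
[0.6304 0.0218 0.024 ]
```

The picture shows the fingers drawn over the tin centred at (272,243), with no contact force. I'll cross-check with the other cameras.

Emit:
drive_tool(plan=[0,0,0,0,0,0,0,0,0,0,0,0,0,0,0,0,0,0])

```text
time: 3.75
ee_pos: [0.5994, 0.038, 0.0057]
orientation: [[-0.974, 0.227, -0.0], [0.227, 0.974, -0.0], [0.0, -0.0, -1.0]]
force: [-0.0, 0.1, -0.4]
finger_gap: 0.0019
grasp_force: 0.0
```

Run:
```python
from h import *
a=snap('scene','s3');b=snap('top','t3');w=snap('wrist','w3')
for n,i in(('s3',a),('t3',b)):
    _,c=load(n);print(n,proj(c,readout.get_state()['ee_pos']),proj(c,[.601,.029,.012]))
print(load('w3')[1]['K'],load('w3')[1]['d'],cams.calibration('wrist').keys())
cv2.imwrite('pics/m3.png',np.vstack([np.hstack([a[150:350,180:460],b[120:320,180:460]]),np.hstack([w[150:350,140:420],b[:200,:280]])]))
```

```text
s3 [284.03029764 254.650438  ] [285.36931132 251.20344492]
t3 [262.69854066 225.00197459] [265.74181172 224.08166802]
[[294.56395775   0.         285.09566784]
 [  0.         294.56395775 203.86634432]
 [  0.           0.           1.        ]] [0. 0. 0. 0. 0.] dict_keys(['K', 'pose'])
```

View pics/m3.png

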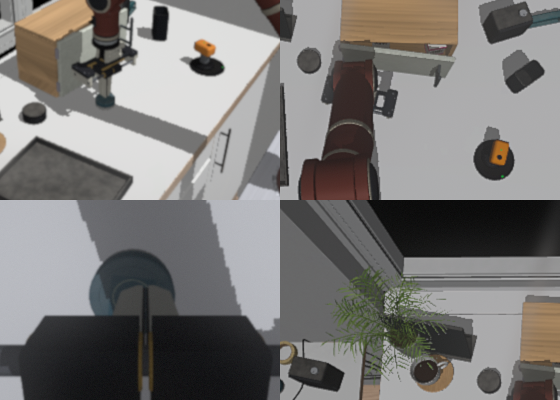

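The composite shows the shut fingertips resting above the tin, both in the scene crop at (104,93) and in the wrist crop at (145,285). The real tip seems shorter than the stated TCP, so I'll quantify it.

Run:
```python
from h import *
im,c=load('w3'); s=readout.get_state(); R=s['orientation'];p=s['ee_pos']
for k in (0,.01,.02,.03):
  for o in (0,.0075): print(k,o,proj(c,p-R[:,2]*k+R[:,0]*o).round(1), proj(load('s3')[1],p-R[:,2]*k+R[:,0]*o).round(1))
z=np.vstack([cv2.resize(im[190:290,220:360],None,fx=4,fy=3,interpolation=2),cv2.resize(cv2.imread('pics/s3.png')[210:280,240:330][:, :],(560,290),interpolation=2)]); cv2.imwrite('pics/m4.png',z)
```

```text
0 0 [284.7 229.1] [284.  254.7]
0 0.0075 [284.7 219.3] [285.8 255.9]
0.01 0 [284.6 234.3] [284.1 251.9]
0.01 0.0075 [284.6 224.1] [285.8 253.1]
0.02 0 [284.6 239.9] [284.2 249.2]
0.02 0.0075 [284.6 229.2] [285.9 250.4]
0.03 0 [284.6 246.1] [284.2 246.4]
0.03 0.0075 [284.6 235. ] [286.  247.6]
```

View pics/m4.png

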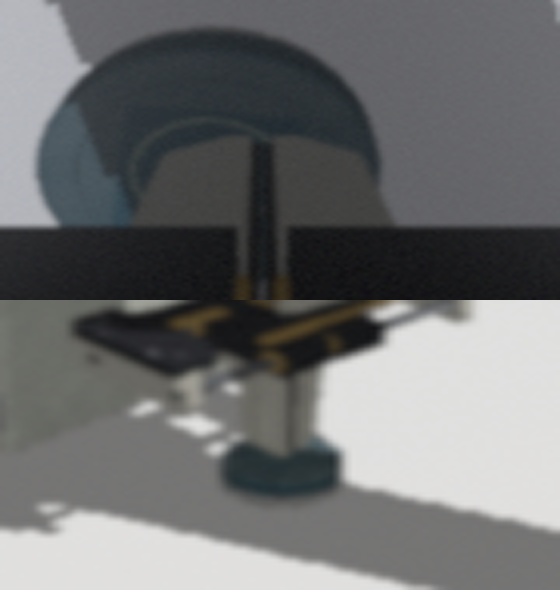

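The tip appears about 30 mm short of the reported TCP in both views. I'll reopen, recentre, go lower in small steps while watching force, and then close.

Emit:
drive_tool(plan=[0,0,0,0,0,0,0,-0.9,0,0,0,0,0,-0.9,0,0,0,0,0,-0.9,0,0,0,0,0,-0.9,0,0,0,0,0,-0.9,0,0,0,0,0,-0.9,0,0,0,0,0,-0.9,0,0,0,0,0,-0.9,0,0,0,0,0,-0.9,0,0,0,0], hand=0)

```text
time: 4.73
ee_pos: [0.5994, 0.0292, 0.0057]
orientation: [[-0.974, 0.227, -0.0], [0.227, 0.974, -0.0], [0.0, -0.0, -1.0]]
force: [0.2, -0.1, 0.5]
finger_gap: 0.0622
grasp_force: 0.0
```

Emit:
drive_tool(plan=[0,0,0,0,0,0,0,0,-0.2,0,0,0,0,0,-0.4,0,0,0,0,0,-0.6,0,0,0,0,0,-0.7,0,0,0,0,0,-0.8,0,0,0,0,0,-0.9,0,0,0,0,0,-1,0,0,0,0,0,-1,0,0,0])

```text
time: 5.48
ee_pos: [0.5993, 0.029, -0.0045]
orientation: [[-0.974, 0.227, -0.0], [0.227, 0.974, -0.0], [0.0, -0.0, -1.0]]
force: [0.6, 0.4, -0.2]
finger_gap: 0.0931
grasp_force: 0.0
```

Emit:
drive_tool(plan=[0,0,-0.2,0,0,0,0,0,-0.4,0,0,0,0,0,-0.5,0,0,0,0,0,-0.6,0,0,0,0,0,-0.7,0,0,0,0,0,-0.8,0,0,0,0,0,-0.9,0,0,0,0,0,-1,0,0,0,0,0,-1,0,0,0])

```text
time: 6.23
ee_pos: [0.5992, 0.0291, -0.0145]
orientation: [[-0.974, 0.227, -0.0], [0.227, 0.974, -0.0], [0.0, -0.0, -1.0]]
force: [-1.2, 0.4, 0.2]
finger_gap: 0.0928
grasp_force: 0.0
```

Emit:
drive_tool(plan=[0,0,0,0,0,0,0,0,0,0,0,0,0,0,0,0,0,0,0,0,0,0,0,0,0,0,0,0,0,0,0,0,0,0,0,0,0,0,0,0,0,0,0,0,0,0,0,0], hand=255, grip_force=25)

```text
time: 6.9
ee_pos: [0.5994, 0.0289, -0.0142]
orientation: [[-0.974, 0.227, -0.0], [0.227, 0.974, -0.0], [0.0, -0.0, -1.0]]
force: [0.3, -0.2, 0.1]
finger_gap: 0.0556
grasp_force: 25.0
```

Emit:
drive_tool(plan=[0,0,3,0,0,0,0,0,6,0,0,0,0,0,9,0,0,0,0,0,9,0,0,0,0,0,9,0,0,0])

```text
time: 7.32
ee_pos: [0.6007, 0.0291, 0.0775]
orientation: [[-0.974, 0.227, 0.004], [0.227, 0.974, 0.0], [-0.004, 0.001, -1.0]]
force: [0.3, -0.0, -0.1]
finger_gap: 0.0554
grasp_force: 25.0
```

Emit:
drive_tool(plan=[-0.8,3,0,0,0,0,-1.8,6.5,0,0,0,0,-2.9,10.4,0,0,0,0,-4,14.2,0,0,0,0,-5.1,18,0,0,0,0,-6.2,22,0,0,0,0,-7.3,26,0,0,0,0,-8.4,29.8,0,0,0,0,-9.1,32.4,0,0,0,0,-9.1,32.4,0,0,0,0])

```text
time: 8.15
ee_pos: [0.5023, 0.3625, 0.0734]
orientation: [[-0.977, 0.215, -0.006], [0.215, 0.977, 0.005], [0.007, 0.003, -1.0]]
force: [-1.0, 0.9, -1.2]
finger_gap: 0.0556
grasp_force: 25.0
```

Emit:
drive_tool(plan=[0,0,0,0,0,0,0,0,-2,0,0,0,0,0,-4,0,0,0,0,0,-5.5,0,0,0,0,0,-7,0,0,0,0,0,-7.8,0,0,0,0,0,-8.1,0,0,0,0,0,-8.3,0,0,0,0,0,-8.3,0,0,0])

```text
time: 8.9
ee_pos: [0.5089, 0.3523, -0.0073]
orientation: [[-0.974, 0.228, 0.0], [0.228, 0.974, -0.0], [-0.0, -0.0, -1.0]]
force: [-0.0, -0.6, -0.9]
finger_gap: 0.0553
grasp_force: 25.0
```

Emit:
drive_tool(plan=[0,0,0,0,0,0,0,0,0,0,0,0,0,0,0,0,0,0,0,0,0,0,0,0,0,0,0,0,0,0,0,0,0,0,0,0,0,0,0,0,0,0], hand=0)

```text
time: 9.48
ee_pos: [0.5084, 0.3531, -0.0071]
orientation: [[-0.974, 0.227, 0.0], [0.227, 0.974, 0.0], [-0.0, 0.0, -1.0]]
force: [-0.3, 0.2, -0.4]
finger_gap: 0.0923
grasp_force: 0.0
```

Emit:
drive_tool(plan=[0,0,2,0,0,0,0,0,5,0,0,0,0,0,9,0,0,0,0,0,13,0,0,0,0,0,17,0,0,0,0,0,21,0,0,0,0,0,25,0,0,0,0,0,28,0,0,0,0,0,28,0,0,0])

```text
time: 10.23
ee_pos: [0.5118, 0.3551, 0.2809]
orientation: [[-0.974, 0.227, 0.012], [0.227, 0.974, 0.009], [-0.01, 0.011, -1.0]]
force: [-0.0, 0.4, 0.6]
finger_gap: 0.0927
grasp_force: 0.0
```

Run:
```python
from h import *
im=snap('top','t4');_,c=load('t4')
for b in blobs(im,(75,30,20),(110,255,255),30): print(b,onz(c,*b[1],.03).round(3))
cv2.imwrite('pics/t4c.png',cv2.convertScaleAbs(cv2.resize(im[90:220,230:370],None,fx=5,fy=4.5,interpolation=2),alpha=1.5))
```

```text
([429, 130, 37, 18, 366], [447.0, 138.0]) [ 0.853 -0.505  0.03 ]
([140, 245, 22, 22, 364], [150.2, 255.4]) [0.511 0.352 0.03 ]
([238, 352, 21, 36, 164], [242.0, 370.3]) [0.202 0.091 0.03 ]
([277, 352, 42, 36, 246], [309.9, 367.0]) [ 0.21  -0.091  0.03 ]
([0, 384, 30, 36, 758], [11.7, 405.5]) [0.116 0.696 0.03 ]
```

View pics/t4c.png

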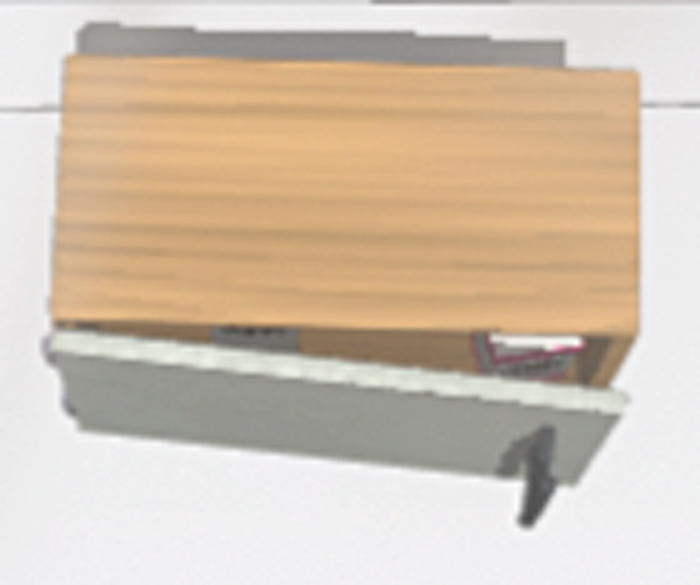

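The door is ajar. In the crop, the hinge knob is at (48,345), the door's free top corner is at (628,400) and the handle runs from (547,430) at its top to (525,520) at its bottom. The tin sits on the tray.

Run:
```python
from h import *
im,c=load('t4')
f=lambda x,y,z: onz(c,230+x/5-.4,90+y/4.5-.4,z)
for n,x,y,z in [('TL',65,55,.2),('TR',638,70,.2),('BR',638,330,.2),('BL',52,322,.2),('hinge',48,345,.2),('freeOuter',628,402,.2),('doorTopIn',625,388,.2),('doorL',52,350,.2),('barT',547,432,.195),('barB',525,520,.09),('bark',70,425,.01),('doorBR',575,483,.01)]: print(n,f(x,y,z).round(4))
```

```text
TL [0.8915 0.0827 0.2   ]
TR [ 0.8808 -0.2144  0.2   ]
BR [ 0.7249 -0.2088  0.2   ]
BL [0.731  0.0873 0.2   ]
hinge [0.7176 0.0891 0.2   ]
freeOuter [ 0.6832 -0.2023  0.2   ]
doorTopIn [ 0.6913 -0.2011  0.2   ]
doorL [0.7147 0.087  0.2   ]
barT [ 0.6674 -0.1618  0.195 ]
barB [ 0.6394 -0.1617  0.09  ]
bark [0.7208 0.0944 0.01  ]
doorBR [ 0.6806 -0.2008  0.01  ]
```

Emit:
drive_tool(plan=[1,-4,0,0,0,0,2,-8,0,0,0,1,3,-12,0,0,0,2,4,-16,0,0,0,3,5,-20,0,0,0,4,6,-24,0,0,0,5,7,-28,0,0,0,6,8,-32,0,0,0,6.9,9,-36,0,0,0,6.9,10,-39,0,0,0,6.9])

```text
time: 11.12
ee_pos: [0.6072, -0.0417, 0.271]
orientation: [[-0.994, 0.112, -0.004], [0.112, 0.994, -0.002], [0.003, -0.003, -1.0]]
force: [-0.6, -0.7, 0.0]
finger_gap: 0.0933
grasp_force: 0.0
```

Emit:
drive_tool(plan=[1,-4,0,0,0,0,2,-8,0,0,0,0,3,-11,0,0,0,0,3,-12.7,0,0,0,0,3,-12.7,0,0,0,0,3,-12.7,0,0,0,0,3,-12.7,0,0,0,0,3,-12.7,0,0,0,0])

```text
time: 11.78
ee_pos: [0.6386, -0.1607, 0.2724]
orientation: [[-0.995, 0.104, -0.001], [0.104, 0.995, 0.002], [0.001, 0.002, -1.0]]
force: [0.5, 0.4, 0.5]
finger_gap: 0.0926
grasp_force: 0.0
```

Run:
```python
from h import *
s=readout.get_state(); print(s['ee_pos'],s['orientation'].round(3),s['joints'].round(1))
im=snap('wrist','w5');_,c=load('w5'); print(proj(c,[.638,-.164,.195]),proj(c,[.638,-.164,.09]),proj(c,[.6832,-.2023,.2]))
```

```text
[ 0.63857394 -0.16065456  0.27241157] [[-0.995  0.104 -0.001]
 [ 0.104  0.995  0.002]
 [ 0.001  0.002 -1.   ]] [  6.6  33.   10.6  71.8  -6.1  75.8 101.1]
[281.23739773 200.82370612] [282.15561427 179.96950608] [248.22476165 248.98083761]
```

View pics/w5.png

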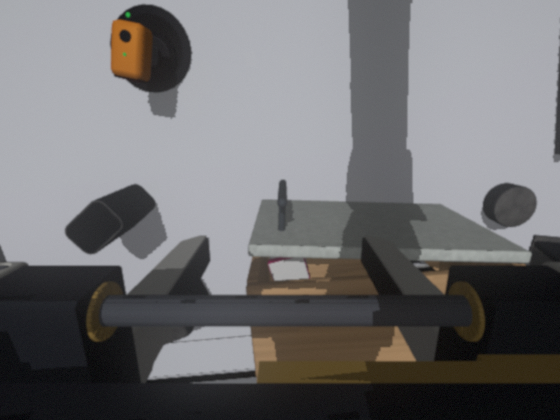

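The bar is at (283,180) to (282,205), matching the prediction for a handle at (0.638, -0.164). Descending to grip it.

Emit:
drive_tool(plan=[0,-0.2,-3,0,0,0,0,-0.2,-6,0,0,0,0,-0.2,-8,0,0,0,0,-0.2,-10,0,0,0,0,-0.2,-11.5,0,0,0,0,-0.2,-12.8,0,0,0,0,-0.2,-13.7,0,0,0,0,-0.2,-13.7,0,0,0])

```text
time: 12.5
ee_pos: [0.6372, -0.1639, 0.1337]
orientation: [[-0.994, 0.106, -0.004], [0.106, 0.994, 0.002], [0.004, 0.001, -1.0]]
force: [-1.3, 0.5, 0.2]
finger_gap: 0.0931
grasp_force: 0.0
```

Emit:
drive_tool(plan=[0,0,0,0,0,0,0,0,0,0,0,0,0,0,0,0,0,0,0,0,0,0,0,0,0,0,0,0,0,0,0,0,0,0,0,0,0,0,0,0,0,0,0,0,0,0,0,0,0,0,0,0,0,0,0,0,0,0,0,0], hand=255, grip_force=20)

```text
time: 13.33
ee_pos: [0.6384, -0.166, 0.1357]
orientation: [[-0.994, 0.108, -0.0], [0.108, 0.994, -0.0], [0.0, -0.0, -1.0]]
force: [0.6, -0.3, 0.5]
finger_gap: 0.0313
grasp_force: 0.0
```

Emit:
drive_tool(plan=[0,0,0,0,0,0,0,0,0,0,0,0,0,0,0,0,0,0,0,0,0,0,0,0])

```text
time: 13.67
ee_pos: [0.639, -0.164, 0.1357]
orientation: [[-0.994, 0.107, 0.001], [0.107, 0.994, 0.002], [-0.0, 0.002, -1.0]]
force: [1.2, 2.3, -0.1]
finger_gap: 0.0088
grasp_force: 20.0
```

Emit:
drive_tool(plan=[-1.31,0.5,0,0,0,-3,-2.59,1.05,0,0,0,-6,-5.06,2.36,0,0,0,-12,-7.37,3.93,0,0,0,-18,-9.52,5.72,0,0,0,-24,-11.46,7.73,0,0,0,-30,-13.18,9.93,0,0,0,-36,-14.66,12.31,0,0,0,-42,-15.88,14.83,0,0,0,-48,-15.88,14.83,0,0,0,-48])

```text
time: 14.5
ee_pos: [0.4835, -0.0082, 0.1361]
orientation: [[-0.592, 0.806, 0.009], [0.806, 0.592, 0.006], [-0.001, 0.011, -1.0]]
force: [10.2, 4.3, -12.2]
finger_gap: 0.0091
grasp_force: 20.0
```

Emit:
drive_tool(plan=[-0.5,1.3,0,0,0,-3,-0.96,2.62,0,0,0,-6,-1.64,5.32,0,0,0,-12,-2.03,8.1,0,0,0,-18,-2.12,10.89,0,0,0,-24,-1.93,13.68,0,0,0,-30,-1.44,16.43,0,0,0,-36,-0.67,19.12,0,0,0,-42,-0.67,19.12,0,0,0,-42,-0.67,19.12,0,0,0,-42])

```text
time: 15.33
ee_pos: [0.4802, 0.1731, 0.1363]
orientation: [[0.106, 0.994, 0.015], [0.994, -0.106, -0.004], [-0.003, 0.015, -1.0]]
force: [10.1, -3.9, -9.7]
finger_gap: 0.0095
grasp_force: 20.0
```

Emit:
drive_tool(plan=[0,0,0,0,0,0,0,0,0,0,0,0,0,0,0,0,0,0,0,0,0,0,0,0,0,0,0,0,0,0])

```text
time: 15.75
ee_pos: [0.4795, 0.1709, 0.1363]
orientation: [[0.11, 0.994, 0.014], [0.994, -0.11, -0.004], [-0.003, 0.014, -1.0]]
force: [10.0, -3.6, -10.7]
finger_gap: 0.0094
grasp_force: 20.0
```

Emit:
drive_tool(plan=[0,0,0,0,0,0,0,0,0,0,0,0,0,0,0,0,0,0,0,0,0,0,0,0,0,0,0,0,0,0,0,0,0,0,0,0,0,0,0,0,0,0,0,0,0,0,0,0], hand=0)

```text
time: 16.42
ee_pos: [0.4727, 0.1737, 0.1358]
orientation: [[0.108, 0.994, -0.0], [0.994, -0.108, 0.0], [0.0, -0.0, -1.0]]
force: [0.7, 0.2, 0.8]
finger_gap: 0.058
grasp_force: 0.0
```

Emit:
drive_tool(plan=[0,0,1,0,0,0,0,0,3,0,0,0,0,0,6,0,0,0,0,0,10,0,0,0,0,0,14,0,0,0,0,0,17,0,0,0,0,0,17,0,0,0])

```text
time: 17.0
ee_pos: [0.4769, 0.1735, 0.313]
orientation: [[0.109, 0.994, 0.013], [0.994, -0.109, 0.005], [0.007, 0.012, -1.0]]
force: [0.5, -0.7, -0.4]
finger_gap: 0.0928
grasp_force: 0.0
```

Emit:
drive_tool(plan=[0,-4,0,0,0,7,0,-8,0,0,0,14,0,-12,0,0,0,21,0,-16,0,0,0,28,0,-20,0,0,0,35,0,-24,0,0,0,42,0,-28,0,0,0,49,0,-32,0,0,0,56,0,-36,0,0,0,63,0,-40,0,0,0,70])

```text
time: 17.83
ee_pos: [0.4727, -0.2004, 0.306]
orientation: [[-0.853, 0.522, 0.0], [0.522, 0.853, 0.0], [0.0, 0.0, -1.0]]
force: [0.2, 0.2, -0.1]
finger_gap: 0.093
grasp_force: 0.0
```

Emit:
drive_tool(plan=[0,-4,0,0,0,7,0,-8,0,0,0,14,0,-9,0,0,0,20,0,-9,0,0,0,20,0,-9,0,0,0,20,0,-9,0,0,0,20])

```text
time: 18.33
ee_pos: [0.4736, -0.2872, 0.3057]
orientation: [[-0.979, 0.204, -0.0], [0.204, 0.979, 0.002], [0.0, 0.001, -1.0]]
force: [0.3, -0.1, 0.1]
finger_gap: 0.0928
grasp_force: 0.0
```

Run:
```python
from h import *
s=readout.get_state(); print(s['ee_pos'],s['orientation'].round(3),s['joints'].round(1))
w=snap('wrist','w6');t=snap('top','t6')
for n,i in (('w6',w),('t6',t)):
    _,c=load(n)
    for b in blobs(i,(5,150,60),(22,255,255),100): print(n,b,onz(c,*b[1],.084).round(4))
cv2.imwrite('pics/m6.png',np.vstack([cv2.resize(w,(400,300)),cv2.resize(t[90:330,190:510],(400,300))]))
```

```text
[ 0.47360588 -0.28721057  0.30567238] [[-0.979  0.204 -0.   ]
 [ 0.204  0.979  0.002]
 [ 0.     0.001 -1.   ]] [  9.2  22.9  30.4  86.7 -11.9  73.7 119.2]
w6 ([239, 150, 26, 42, 821], [251.0, 170.5]) [ 0.4575 -0.3338  0.084 ]
w6 ([465, 355, 95, 28, 878], [514.2, 366.8]) [0.8929 0.0399 0.084 ]
w6 ([444, 362, 22, 21, 144], [456.2, 372.2]) [ 0.8839 -0.0611  0.084 ]
t6 ([390, 265, 19, 21, 259], [398.7, 274.6]) [ 0.4511 -0.3278  0.084 ]
```

View pics/m6.png

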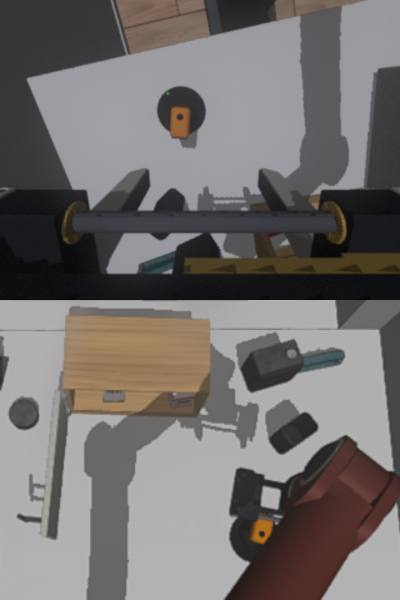

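The wrist view shows the scanner at about (251,170), with its dark spot at the robot-side end and the head reaching away from the robot. The top view shows the door open slightly past square, with a black-banded carton at left and a pink-banded one at right and nothing seen between. I'll measure the scanner numerically.

Run:
```python
from h import *
im,c=load('w6')
hsv=cv2.cvtColor(im,cv2.COLOR_BGR2HSV)[140:200,230:275]
m=cv2.inRange(hsv,np.array((3,120,50)),np.array((25,255,255)))
for r in range(4,56,2): print(''.join('%4d'%hsv[r,x,2] if m[r,x] else '   .' for x in range(6,38,2)))
m=cv2.morphologyEx(m,cv2.MORPH_CLOSE,np.ones((9,9)))
(p,sz,a)=cv2.minAreaRect(np.argwhere(m)[:,::-1].astype(np.float32))
box=cv2.boxPoints((p,sz,a))+[230,140]
for b in box: print(b,onz(c,*b,.084).round(4))
g=im[:,:,:].max(2); mm=((g<60)*255).astype(np.uint8); 
mm[250:]=0
n,l,s,ce=cv2.connectedComponentsWithStats(mm)
for i in range(1,n):
  if s[i,4]>300: print(s[i],ce[i],onz(c,s[i,0]+s[i,2]/2,s[i,1]+s[i,3]/2,.004))
```

```text
.   .   .   .   .   .   .   .   .   .   .   .   .   .   .   .
   .   .   .   .   .   .   .   .   .   .   .   .   .   .   .   .
   .   .   .   .   .   .   .   .   .   .   .   .   .   .   .   .
   .   .   .  97 117 123 120 117 113 108 103 100  95   .   .   .
   .   . 101 143 152 153 149 148 147 146 144 134 136 122  96   .
   .   . 124 151 156 156 157 157 156 156 155 153 154 143 120   .
   .   . 132 151 158 150 156 157 156 158 156 155 154 143 120   .
   .   . 132 151 156 157 154 142 131 148 156 155 153 140 118   .
   .   . 134 152 156 155 113   .   .   . 138 156 152 139 115   .
   .   . 136 152 156 143   .   .   .   . 110 154 151 134 113   .
   .   . 136 152 158 138   .   .   .   .  99 151 151 135 111   .
   .   . 136 153 156 151  99   .   .   . 127 154 150 133 109   .
   .   . 139 153 155 157 147 118 115 132 152 154 148 132 107   .
   .   . 140 150 155 156 154 153 153 155 154 153 147 128 105   .
   .   . 140 150 154 155 154 154 153 152 151 153 147 128 102   .
   .   . 140 150 154 155 153 152 154 152 152 152 144 128 100   .
   .   . 141 150 155 152 151   . 130 151 152 151 144 127  99   
[... 470 characters left out ...]
  .   .   .   . 104 107 111 109 111 103   .   .   .
   .   .   .   .   .   .   .   .   .   .   .   .   .   .   .   .
[237.18204594 191.35910416] [ 0.4835 -0.361   0.084 ]
[239.326684  148.4663353] [ 0.4236 -0.3425  0.084 ]
[265.86035156 149.79301834] [ 0.4331 -0.3062  0.084 ]
[263.7157135 192.6857872] [ 0.4934 -0.3231  0.084 ]
[    0     0   168   250 20471] [56.25611841 87.50627717] [ 0.33892099 -0.59714647  0.004     ]
[ 302    0   84   45 2762] [339.74438812  17.93120927] [ 0.27838618 -0.15518468  0.004     ]
[ 221  122   66   64 2225] [254.62516854 148.83235955] [ 0.44224817 -0.33396476  0.004     ]
[ 517  137   43  113 2011] [546.40875186 212.60517156] [0.61129825 0.13928206 0.004     ]
```

Run:
```python
from h import *
im,c=load('s3'); print(c['pose'][:3,3])
H=np.array([.4526,-.3315,.067]);ax=np.array([.96,-.281,0])
for n,p in (('far',H+ax*.039),('near',H-ax*.027)): print(n,(proj(c,p)-[355,165])*8)
print(onz(load('w6')[1],247,161,.084))
t=load('w6')[0][130:210,215:295]
cv2.imwrite('pics/m7.png',np.hstack([cv2.resize(im[165:235,355:425],(560,560),interpolation=2),cv2.resize(t,(240,240),interpolation=2)[:, :].repeat(1,0) if 0 else np.vstack([cv2.resize(t,(240,240),interpolation=2),np.zeros((320,240,3),np.uint8)])]))
```

```text
[-0.02488048  0.97121173  0.88088784]
far [177.86290638 232.24733203]
near [302.35042921 299.31996101]
[ 0.44301634 -0.33614125  0.084     ]
```

View pics/m7.png

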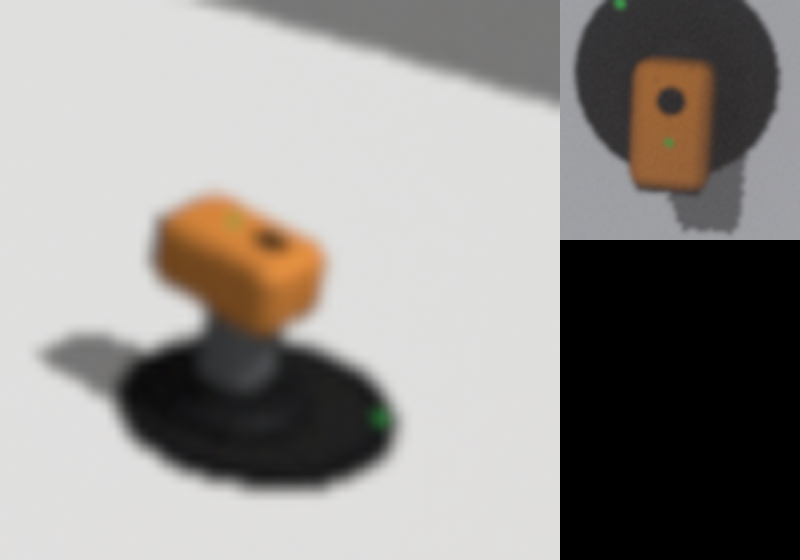

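The window (dark face) is at the far end, so the beam points away from the robot at a yaw of about -16°. The head point is at about (0.4526, -0.3315, 0.067). Going to grip it.

Emit:
drive_tool(plan=[-1,-2,-2,0,0,-2,-2.1,-4.4,-5,0,0,-4.5,-2.1,-4.4,-9,0,0,-4.5,-2.1,-4.4,-13,0,0,-4.5,-2.1,-4.4,-17,0,0,-4.5,-2.1,-4.4,-20,0,0,-4.5,-2.1,-4.4,-20,0,0,-4.5,-2.1,-4.4,-20,0,0,-4.5,-2.1,-4.4,-20,0,0,-4.5])

```text
time: 19.18
ee_pos: [0.4539, -0.3335, 0.1078]
orientation: [[-0.96, 0.279, 0.003], [0.279, 0.96, -0.002], [-0.003, -0.002, -1.0]]
force: [0.1, -0.4, -1.0]
finger_gap: 0.0928
grasp_force: 0.0
```

Run:
```python
from h import *
s=readout.get_state(); print(s['ee_pos'],s['orientation'].round(3),s['joints'].round(1))
w=snap('wrist','w8');_,c=load('w8')
m=cv2.inRange(cv2.cvtColor(w,cv2.COLOR_BGR2HSV),np.array((3,120,70)),np.array((25,255,255)))
m[265:]=0
m=cv2.morphologyEx(m,cv2.MORPH_CLOSE,np.ones((15,15)))
n,l,st,ce=cv2.connectedComponentsWithStats(m); i=1+np.argmax(st[1:,4])
box=cv2.boxPoints(cv2.minAreaRect(np.argwhere(l==i)[:,::-1].astype(np.float32)))
P=[onz(c,*b,.084) for b in box]; print(np.round(P,4), np.mean(P,0), box.round())
```

```text
[ 0.45386709 -0.3334575   0.1078177 ] [[-0.96   0.279  0.003]
 [ 0.279  0.96  -0.002]
 [-0.003 -0.002 -1.   ]] [ 17.   34.6  27.  102.3 -20.4  47.7 127.5]
[[ 0.4202 -0.3421  0.084 ]
 [ 0.4306 -0.3063  0.084 ]
 [ 0.4932 -0.3229  0.084 ]
 [ 0.482  -0.3615  0.084 ]] [ 0.45651039 -0.33320618  0.084     ] [[262. 182.]
 [310. 182.]
 [310. 258.]
 [262. 258.]]
```

Emit:
drive_tool(plan=[-0.1,0.1,-3,0,0,0,-0.1,0.1,-5.5,0,0,0,-0.1,0.1,-7,0,0,0,-0.1,0.1,-8.2,0,0,0,-0.1,0.1,-8.8,0,0,0,-0.1,0.1,-8.8,0,0,0])

```text
time: 19.73
ee_pos: [0.452, -0.3322, 0.0185]
orientation: [[-0.96, 0.28, 0.001], [0.28, 0.96, -0.001], [-0.001, -0.0, -1.0]]
force: [-0.8, 0.1, -0.8]
finger_gap: 0.093
grasp_force: 0.0
```

Emit:
drive_tool(plan=[0,0,0,0,0,0,0,0,0,0,0,0,0,0,0,0,0,0,0,0,0,0,0,0,0,0,0,0,0,0,0,0,0,0,0,0,0,0,0,0,0,0,0,0,0,0,0,0,0,0,0,0,0,0,0,0,0,0,0,0], hand=255, grip_force=45)

```text
time: 20.57
ee_pos: [0.4512, -0.3319, 0.0178]
orientation: [[-0.96, 0.28, -0.0], [0.28, 0.96, -0.0], [0.0, -0.0, -1.0]]
force: [0.3, 0.3, 0.6]
finger_gap: 0.0398
grasp_force: 45.0
```

Scanner gripped (39.8 mm). Now I'll zoom on the cupboard's interior in the top picture.

Run:
```python
from h import *
im,c=load('t6')
a=cv2.convertScaleAbs(cv2.resize(im[150:186,232:372],None,fx=5.7,fy=8,interpolation=2),alpha=2.2)
b=cv2.convertScaleAbs(cv2.resize(im[140:330,215:365],(380,300)),alpha=1.2)
cv2.imwrite('pics/m9.png',np.vstack([a,np.hstack([b,np.zeros((300,a.shape[1]-380,3),np.uint8)])]))
```

```text
(no output)
```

View pics/m9.png

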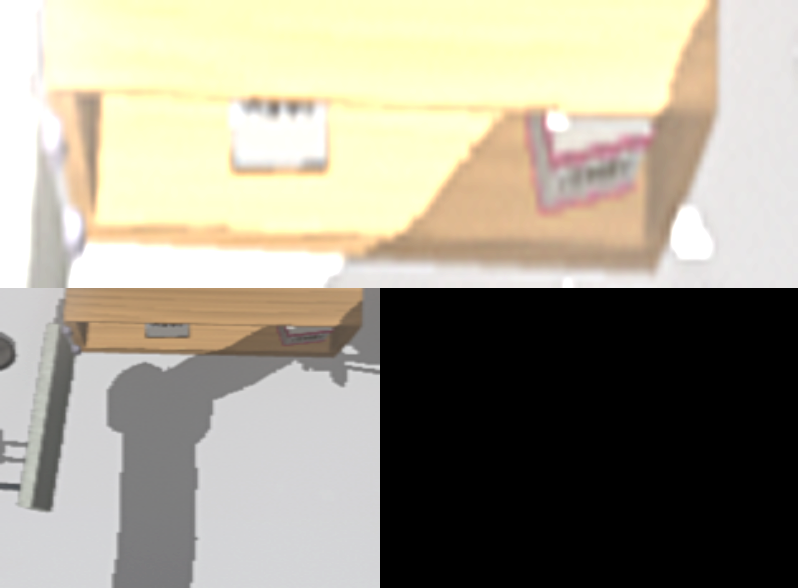

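The crop shows the left carton with its base edge from (230,168) to (327,170), and the pink carton rotated, with its base edge from (540,212) to (635,185). The middle is empty as far as can be seen. I'll compute the poses and then check with the wrist camera tilted.

Run:
```python
from h import *
im,c=load('t6')
f=lambda x,y,z: onz(c,232+x/5.7-.4,150+y/8-.4,z).round(4)
for n,x,y,z in [('Lbl',231,169,.04),('Lbr',327,170,.04),('Pbl',540,212,.04),('Pbr',637,184,.04),('Ptl',550,163,.114),('Ptr',655,140,.114),('Ptb',532,118,.114),('floorL',95,240,.04),('floorR',640,268,.04)]: print(n,f(x,y,z))
P=im[150:186,232:372]; print(P[20,45:60].tolist(), P[21,45:60].tolist())
g=lambda x,y: onz(c,215+x*150/380,140+y*190/300,.2).round(4)
print('door',g(60,35-0),g(50,220),g(20,217))
```

```text
Lbl [0.7522 0.01   0.04  ]
Lbr [ 0.7516 -0.0386  0.04  ]
Pbl [ 0.7354 -0.146   0.04  ]
Pbr [ 0.7456 -0.1952  0.04  ]
Ptl [ 0.732  -0.1438  0.114 ]
Ptr [ 0.7398 -0.194   0.114 ]
Ptb [ 0.7479 -0.1356  0.114 ]
floorL [0.726  0.0785 0.04  ]
floorR [ 0.7144 -0.1958  0.04  ]
[[101, 103, 106], [101, 104, 106], [101, 103, 105], [102, 107, 110], [103, 107, 112], [102, 107, 111], [104, 108, 113], [101, 104, 107], [87, 90, 93], [81, 84, 88], [80, 83, 86], [82, 84, 88], [74, 92, 108], [90, 125, 155], [95, 133, 165]] [[66, 86, 105], [66, 86, 105], [66, 86, 106], [71, 94, 115], [72, 96, 118], [73, 97, 120], [73, 97, 119], [68, 90, 110], [64, 86, 106], [64, 86, 105], [65, 86, 106], [66, 87, 107], [78, 106, 131], [92, 129, 160], [96, 133, 165]]
door [0.7284 0.0905 0.2   ] [0.4353 0.0958 0.2   ] [0.4399 0.1244 0.2   ]
```

Emit:
drive_tool(plan=[0,0,2,0,0,0,0,0,5,0,0,0,0,0,9,0,0,0,0,0,13,0,0,0,0,0,17,0,0,0,0,0,21,0,0,0,0,0,25,0,0,0,0,0,28,0,0,0,0,0,28,0,0,0])

```text
time: 21.32
ee_pos: [0.4533, -0.3349, 0.3045]
orientation: [[-0.96, 0.281, 0.011], [0.281, 0.96, -0.008], [-0.012, -0.005, -1.0]]
force: [1.4, -1.1, -1.9]
finger_gap: 0.0398
grasp_force: 45.0
```

Emit:
drive_tool(plan=[0,3.5,0,0,0,4,0.5,7.5,0,0,0,8,1,11.5,0,0,0,12,1,15.5,0,0,0,16.3,1,19.5,0,0,0,16.3,1,23.5,0,0,0,16.3,1,25.5,0,0,0,16.3,1,25.5,0,0,0,16.3])

```text
time: 21.98
ee_pos: [0.4604, -0.0697, 0.296]
orientation: [[-1.0, -0.011, -0.004], [-0.011, 1.0, 0.004], [0.004, 0.004, -1.0]]
force: [-0.2, -0.3, -3.2]
finger_gap: 0.0397
grasp_force: 45.0
```

Emit:
drive_tool(plan=[0,0,0,0,-6,0,0,0,0,0,-13,0,0,0,0,0,-20,0,0,0,0,0,-27,0,0,0,0,0,-34,0,0,0,0,0,-40,0,0,0,0,0,-40,0,0,0,0,0,-40,0,0,0,0,0,-40,0])

```text
time: 22.73
ee_pos: [0.4625, -0.0773, 0.2987]
orientation: [[-0.766, -0.0, 0.643], [-0.001, 1.0, -0.001], [-0.643, -0.001, -0.766]]
force: [0.2, 0.1, -1.8]
finger_gap: 0.0402
grasp_force: 45.0
```

Run:
```python
from h import *
s=readout.get_state(); print(s['time'],s['ee_pos'],s['orientation'].round(3),s['joints'].round(1),s['finger_gap'])
w=snap('wrist','w10');_,c=load('w10'); print(c['pose'].round(3))
for p in [(.752,.01,.04),(.752,-.0386,.04),(.752,-.014,.125),(.735,-.146,.04),(.7456,-.195,.04),(.74,-.17,.083),(.728,-.06,.188)]: print(p,proj(c,p).round())
cv2.imwrite('pics/w10r.png',cv2.rotate(w,cv2.ROTATE_180))
```

```text
22.7333 [ 0.46249256 -0.07728547  0.29866033] [[-0.766 -0.     0.643]
 [-0.001  1.    -0.001]
 [-0.643 -0.001 -0.766]] [-19.2  -6.1  29.  134.1 -18.2  12.4 117.2] 0.04020290011259473
[[-0.    -0.561 -0.828  0.275]
 [ 1.    -0.002  0.001 -0.077]
 [-0.002 -0.828  0.561  0.404]
 [ 0.     0.     0.     1.   ]]
(0.752, 0.01, 0.04) [328. 187.]
(0.752, -0.0386, 0.04) [304. 187.]
(0.752, -0.014, 0.125) [319. 224.]
(0.735, -0.146, 0.04) [250. 182.]
(0.7456, -0.195, 0.04) [227. 185.]
(0.74, -0.17, 0.083) [237. 201.]
(0.728, -0.06, 0.188) [295. 249.]
```

View pics/w10r.png

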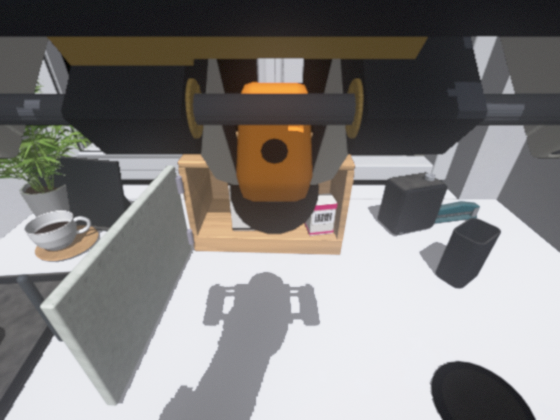

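The rotated tilted wrist view shows the open cupboard with the scanner head blocking the middle and the pink-banded carton at (322,213). I'll take two shifted shots to uncover the rest.

Emit:
drive_tool(plan=[2,-3,0,0,0,0,4,-6,0,0,0,0,6,-9,0,0,0,0,8,-12,0,0,0,0,8,-14,0,0,0,0,8,-14,0,0,0,0,8,-14,0,0,0,0,8,-14,0,0,0,0])

```text
time: 23.45
ee_pos: [0.5225, -0.1747, 0.2964]
orientation: [[-0.772, -0.003, 0.636], [-0.011, 1.0, -0.008], [-0.636, -0.013, -0.772]]
force: [-0.2, -0.5, -1.8]
finger_gap: 0.0393
grasp_force: 45.0
```

Run:
```python
from h import *
s=readout.get_state(); print(s['time'],s['ee_pos'],s['finger_gap'],s['joints'].round(1))
snap('wrist','wA')
```

```text
23.45 [ 0.52245923 -0.17467836  0.29641366] 0.03930733109868528 [ 16.9   5.5  10.4 123.5 -51.2  22.5 160.7]
```

Emit:
drive_tool(plan=[0,4,0,0,0,0,0,8,0,0,0,0,0,12,0,0,0,0,0,16,0,0,0,0,0,20,0,0,0,0,0,22,0,0,0,0,0,22,0,0,0,0,0,22,0,0,0,0,0,22,0,0,0,0])

```text
time: 24.25
ee_pos: [0.5187, 0.0056, 0.2923]
orientation: [[-0.78, 0.001, 0.626], [-0.008, 1.0, -0.012], [-0.626, -0.014, -0.78]]
force: [-0.2, -0.8, -2.2]
finger_gap: 0.0396
grasp_force: 45.0
```

Run:
```python
from h import *
s=readout.get_state(); print(s['time'],s['ee_pos'],s['finger_gap'],s['joints'].round(1))
b=snap('wrist','wB'); a=load('wA')[0]
R=lambda im,x0,x1: cv2.resize(cv2.rotate(im,cv2.ROTATE_180)[130:280,x0:x1],None,fx=2,fy=2,interpolation=2)
cv2.imwrite('pics/mAB.png',np.vstack([R(a,60,440),R(b,160,540)]))
```

```text
24.25 [0.51873809 0.00562358 0.29226866] 0.0396260553753997 [-13.2   1.    7.3 128.8  20.2  12.5  65.9]
```

View pics/mAB.png

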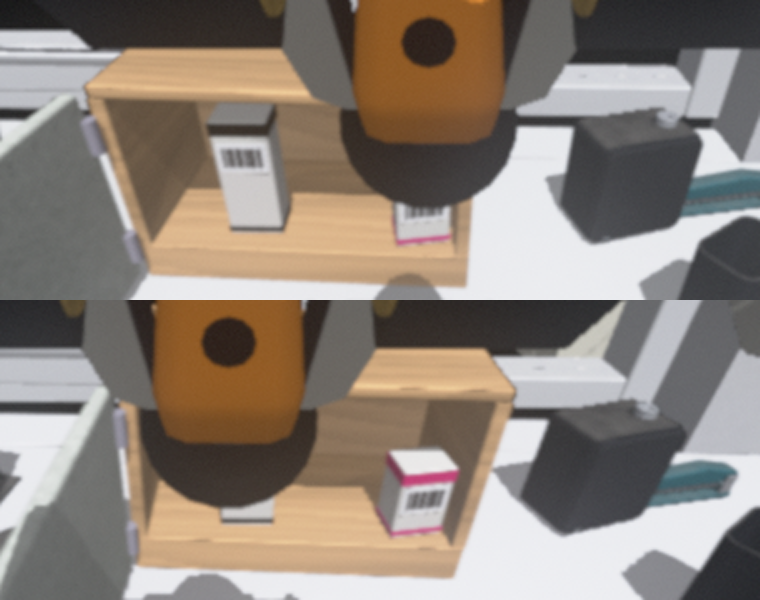

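The shots show only the black-banded carton (A: label bars at (242,158), base edge about (231,230) to (284,230)) and the pink one (B: label at (428,498), base at about (383,526) to (447,534)). The middle and back wall are empty.

Run:
```python
from h import *
def f(n,x0,x,y,z):
    c=load(n)[1]; y=y-300 if n=='wB' else y
    u,v=x0+x/2-.25,130+y/2-.25; return onz(c,559-u,419-v,z).round(4)
for n,x0,x,y,z,l in [('wA',60,242,158,.125,'black lbl'),('wA',60,222,150,.130,'bl barsL'),('wA',60,262,150,.130,'bl barsR'),('wA',60,231,230,.04,'bl base L'),('wA',60,284,230,.04,'bl base R'),
 ('wB',160,428,498,.083,'pink lbl'),('wB',160,408,496,.083,'barsL'),('wB',160,446,499,.083,'barsR'),('wB',160,383,527,.04,'baseL'),('wB',160,447,534,.04,'baseR'),('wB',160,388,475,.114,'topL'),('wB',160,456,478,.114,'topR')]: print(l,f(n,x0,x,y,z))
# edge map gray rows around cartons
a=cv2.cvtColor(cv2.rotate(load('wA')[0],cv2.ROTATE_180),cv2.COLOR_BGR2HSV)
for r in range(238,248): print(r,[ (int(a[r,x,1]),int(a[r,x,2])) for x in range(170,210,3)])
b=cv2.cvtColor(cv2.rotate(load('wB')[0],cv2.ROTATE_180),cv2.COLOR_BGR2HSV)
m=cv2.inRange(b,np.array((150,70,50)),np.array((179,255,255)))
n,l,s,ce=cv2.connectedComponentsWithStats(m)
for i in range(1,n):
  if s[i,4]>15:
    ys,xs=np.where(l==i); print(s[i])
    for x in range(s[i,0],s[i,0]+s[i,2],3): print((x,ys[xs==x].min(),ys[xs==x].max()),end=' ')
```

```text
black lbl [ 0.7535 -0.0174  0.125 ]
bl barsL [ 0.7578 -0.      0.13  ]
bl barsR [ 0.7587 -0.0339  0.13  ]
bl base L [0.7588 0.0084 0.04  ]
bl base R [ 0.7598 -0.0411  0.04  ]
pink lbl [ 0.7436 -0.1738  0.083 ]
barsL [ 0.7462 -0.1567  0.083 ]
barsR [ 0.7425 -0.1894  0.083 ]
baseL [ 0.7538 -0.1433  0.04  ]
baseR [ 0.7449 -0.2009  0.04  ]
topL [ 0.7345 -0.131   0.114 ]
topR [ 0.7314 -0.1873  0.114 ]
238 [(92, 220), (76, 217), (6, 208), (4, 207), (5, 207), (5, 208), (6, 208), (5, 207), (5, 207), (6, 207), (6, 162), (62, 115), (95, 220), (94, 223)]
239 [(94, 217), (80, 213), (7, 207), (4, 206), (5, 206), (4, 206), (5, 207), (6, 207), (6, 207), (7, 207), (9, 167), (76, 130), (93, 223), (94, 224)]
240 [(93, 215), (82, 211), (11, 208), (4, 205), (6, 208), (5, 206), (6, 207), (5, 207), (5, 207), (6, 207), (9, 171), (84, 145), (92, 221), (95, 222)]
241 [(95, 217), (86, 216), (10, 201), (6, 204), (5, 203), (5, 203), (6, 205), (5, 204), (7, 207), (6, 204), (7, 173), (89, 158), (95, 217), (95, 218)]
242 [(94, 218), (90, 216), (13, 182), (6, 183), (7, 184), (7, 188), (5, 187), (8, 187), (7, 190), 
[... 1089 characters left out ...]
 np.int64(217), np.int64(221)) (374, np.int64(217), np.int64(221)) (377, np.int64(216), np.int64(221)) (380, np.int64(216), np.int64(220)) (383, np.int64(216), np.int64(220)) (386, np.int64(215), np.int64(220)) (389, np.int64(215), np.int64(218)) [348 234  34  14  81]
(348, np.int64(234), np.int64(234)) (351, np.int64(238), np.int64(240)) (354, np.int64(244), np.int64(245)) (357, np.int64(246), np.int64(247)) (360, np.int64(245), np.int64(247)) (363, np.int64(245), np.int64(247)) (366, np.int64(245), np.int64(246)) (369, np.int64(244), np.int64(246)) (372, np.int64(244), np.int64(246)) (375, np.int64(244), np.int64(245)) (378, np.int64(243), np.int64(245)) (381, np.int64(244), np.int64(244))
```

Run:
```python
from h import *
def f(n,u,v,z): return onz(load(n)[1],559-u,419-v,z)
for n,L,R,z in [('wB',(356.5,247.8),(381.5,245.2),.04),('wB',(360.5,216.8),(389.5,214.8),.114),('wA',(175,246.3),(201.5,246),.04)]:
    p,q=f(n,*L,z),f(n,*R,z); d=q-p; print(p.round(4),q.round(4),'mid',((p+q)/2).round(4),'w',np.linalg.norm(d).round(4),'yaw into',np.degrees(np.arctan2(d[0],-d[1])).round(1))
```

```text
[ 0.7412 -0.1503  0.04  ] [ 0.7492 -0.199   0.04  ] mid [ 0.7452 -0.1746  0.04  ] w 0.0493 yaw into 9.4
[ 0.7361 -0.1427  0.114 ] [ 0.7429 -0.1939  0.114 ] mid [ 0.7395 -0.1683  0.114 ] w 0.0517 yaw into 7.6
[0.7544 0.0077 0.04  ] [ 0.7562 -0.0414  0.04  ] mid [ 0.7553 -0.0169  0.04  ] w 0.0491 yaw into 2.1
```

Estimates: black label at (0.754, -0.0155, 0.125) with yaw about 1°; pink label at (0.7425, -0.171, 0.083) with yaw about 9°. Levelling the tool.

Emit:
drive_tool(plan=[0,-1,0,0,6,0,0,-2,0,0,13,0,0,-3,0,0,20,0,0,-4,0,0,27,0,0,-5,0,0,34,0,0,-6,0,0,40,0,0,-6,0,0,40,0,0,-6,0,0,40,0,0,-6,0,0,40,0,0,-6,0,0,40,0])

```text
time: 25.13
ee_pos: [0.5165, -0.0545, 0.2915]
orientation: [[-1.0, -0.009, -0.023], [-0.009, 1.0, -0.01], [0.023, -0.01, -1.0]]
force: [-0.2, 0.1, -1.7]
finger_gap: 0.0393
grasp_force: 45.0
```

Emit:
drive_tool(plan=[0,0,0,0,0,0,0,0,0,0,0,0,0,0,0,0,0,0,0,0,0,0,0,0])

```text
time: 25.47
ee_pos: [0.5165, -0.0548, 0.2918]
orientation: [[-1.0, -0.009, -0.023], [-0.008, 1.0, -0.011], [0.023, -0.011, -1.0]]
force: [0.2, -0.2, -1.7]
finger_gap: 0.0398
grasp_force: 45.0
```

Emit:
drive_tool(plan=[1,0,-3,0.6,-1.3,0.3,2,0,-6,0.6,-1.3,0.3,3,0,-9,0.6,-1.3,0.3,4,0,-12,0.6,-1.3,0.3,5,0,-15,0.6,-1.3,0.3,6,0,-18,0.6,-1.3,0.3,6.5,0,-20.5,0.6,-1.3,0.3,6.5,0,-21.6,0.6,-1.3,0.3,6.5,0,-21.6,0.6,-1.3,0.3])

```text
time: 26.22
ee_pos: [0.5794, -0.0547, 0.0726]
orientation: [[-1.0, -0.014, -0.007], [-0.014, 1.0, 0.0], [0.007, 0.0, -1.0]]
force: [-0.0, -0.2, -1.9]
finger_gap: 0.0398
grasp_force: 45.0
```

Emit:
drive_tool(plan=[1,1,0,0,0,0,2,2,0,0,0,0,3,3,0,0,0,0,3.4,3.6,0,0,0,0,3.4,3.8,0,0,0,0,3.4,3.8,0,0,0,0,3.4,3.8,0,0,0,0,3.4,3.8,0,0,0,0])

```text
time: 26.88
ee_pos: [0.6151, -0.0183, 0.0756]
orientation: [[-1.0, -0.012, -0.001], [-0.012, 1.0, -0.001], [0.001, -0.001, -1.0]]
force: [-0.2, -0.6, -2.2]
finger_gap: 0.0394
grasp_force: 45.0
```

Run:
```python
from h import *
s=readout.get_state(); R=s['orientation'];print(s['time'],s['ee_pos'].round(4),R.round(4),s['force'].round(1),s['finger_gap'])
h=s['ee_pos']-R[:,2]*.049; w=h-R[:,0]*.039; L=np.array([.754,-.0155,.125]); a=np.radians(.8);n=np.array([np.cos(a),np.sin(a),0])
print('win',w.round(4),'dist',(L-w)@n,'lateral at label',(w-R[:,0]*((L-w)@n)-L).round(4))
w=snap('wrist','w12'); t=snap('top','t12')
for b in blobs(w,(5,150,60),(22,255,255),300): print(b)
```

```text
26.8833 [ 0.6151 -0.0183  0.0756] [[-0.9999 -0.0121 -0.0012]
 [-0.0121  0.9999 -0.0013]
 [ 0.0013 -0.0013 -1.    ]] [-0.2 -0.6 -2.2] 0.039445529948592774
win [ 0.6542 -0.0177  0.1246] dist 0.09984447507447568 lateral at label [ 0.     -0.001  -0.0005]
([248, 219, 76, 76, 4758], [285.9, 257.2])
([253, 327, 65, 10, 597], [285.1, 331.3])
```

Emit:
drive_tool(plan=[0,0.1,0,0,0,0,0,0.1,0,0,0,0,0,0.1,0,0,0,0,0,0.1,0,0,0,0,0,0.1,0,0,0,0,0,0.1,0,0,0,0,0,0.1,0,0,0,0,0,0.1,0,0,0,0,0,0.1,0,0,0,0,0,0.1,0,0,0,0])

```text
time: 27.82
ee_pos: [0.6158, -0.016, 0.0752]
orientation: [[-1.0, -0.014, -0.001], [-0.014, 1.0, -0.001], [0.001, -0.001, -1.0]]
force: [0.2, 0.5, -2.6]
finger_gap: 0.0396
grasp_force: 45.0
```

Emit:
drive_tool(plan=[0,0,0,0,0,0,0,0,0,0,0,0,0,0,0,0,0,0,0,0,0,0,0,0,0,0,0,0,0,0,0,0,0,0,0,0,0,0,0,0,0,0,0,0,0,0,0,0,0,0,0,0,0,0,0,0,0,0,0,0])

```text
time: 28.65
ee_pos: [0.6158, -0.0161, 0.0753]
orientation: [[-1.0, -0.013, -0.001], [-0.013, 1.0, -0.001], [0.001, -0.001, -1.0]]
force: [-0.2, -1.1, -2.5]
finger_gap: 0.0395
grasp_force: 45.0
```

Emit:
drive_tool(plan=[0,0,0,0,0,0,0,0,0,0,0,0,0,0,0,0,0,0,0,0,0,0,0,0,0,0,0,0,0,0,0,0,0,0,0,0,0,0,0,0,0,0,0,0,0,0,0,0,0,0,0,0,0,0,0,0,0,0,0,0])

```text
time: 29.48
ee_pos: [0.6158, -0.016, 0.0752]
orientation: [[-1.0, -0.014, -0.001], [-0.014, 1.0, -0.0], [0.001, -0.0, -1.0]]
force: [-0.0, 0.2, -2.3]
finger_gap: 0.0398
grasp_force: 45.0
```

Run:
```python
from h import *
s=readout.get_state(); R=s['orientation'];p=s['ee_pos'];print(s['time'],p.round(4),R[:,0].round(4))
w=snap('wrist','w13');_,c=load('w13')
m=cv2.inRange(cv2.cvtColor(w,cv2.COLOR_BGR2HSV),np.array((3,120,70)),np.array((25,255,255)));m[295:]=0
m=cv2.morphologyEx(m,cv2.MORPH_CLOSE,np.ones((31,31)))
n,l,st,ce=cv2.connectedComponentsWithStats(m); i=1+np.argmax(st[1:,4]); print(st[i])
for r in range(st[i,1],st[i,1]+st[i,3],8):
    x=np.where(l[r]==i)[0]; print(r,x.min(),x.max(),end=' | ')
zt=p[2]+.049+.017
print('\nprojected back corners if not slipped',[proj(c,p-R[:,2]*.066+R[:,0]*.026+R[:,1]*y).round(1) for y in(-.02,.02)],'front',[proj(c,p-R[:,2]*.066-R[:,0]*.038+R[:,1]*y).round(1) for y in(-.02,.02)])
```

```text
29.4833 [ 0.6158 -0.016   0.0752] [-9.999e-01 -1.350e-02  8.000e-04]
[ 248  218   76   77 5467]
218 267 307 | 226 254 317 | 234 251 320 | 242 249 322 | 250 248 323 | 258 248 322 | 266 248 322 | 274 248 322 | 282 249 322 | 290 250 320 | 
projected back corners if not slipped [array([243.1, 227.1]), array([325.3, 227.1])] front [array([247.7, 337.3]), array([320.9, 337.3])]
```

Black has been held steady for more than 2 s. On to pink.

Emit:
drive_tool(plan=[-2,-1,0,0,0,0,-3,-4,0,0,0,1,-3,-7.5,-1,0,0,3,-3,-11,-2,0,0,5,-3,-14,-3,0,0,7,-2.5,-16.5,-4,0,0,8.5,-1.8,-17.7,-4.1,0,0,8.5,-1,-17.7,-4.1,0,0,8.5,-1,-17.7,-4.1,0,0,8.5,-1,-17.7,-4.1,0,0,8.5])

```text
time: 30.37
ee_pos: [0.6068, -0.1904, 0.0344]
orientation: [[-0.986, -0.164, 0.0], [-0.164, 0.986, 0.001], [-0.0, 0.001, -1.0]]
force: [0.6, 0.1, -2.3]
finger_gap: 0.0401
grasp_force: 45.0
```

Emit:
drive_tool(plan=[0,0,0,0,0,0,0,0,0,0,0,0,0,0,0,0,0,0])

```text
time: 30.62
ee_pos: [0.6058, -0.1915, 0.0346]
orientation: [[-0.987, -0.163, -0.001], [-0.163, 0.987, -0.0], [0.001, 0.0, -1.0]]
force: [-0.6, 0.7, -1.8]
finger_gap: 0.0394
grasp_force: 45.0
```

Run:
```python
from h import *
s=readout.get_state(); R=s['orientation'];print(s['time'],s['ee_pos'].round(4),R.round(4),s['force'].round(1),s['finger_gap'])
h=s['ee_pos']-R[:,2]*.049; w=h-R[:,0]*.039; L=np.array([.7425,-.171,.083]); a=np.radians(9.3);n=np.array([np.cos(a),np.sin(a),0])
print('win',w.round(4),'dist',(L-w)@n,'beam miss',(w-R[:,0]*((L-w)@n)-L).round(4),'ang',np.degrees(np.arccos(-R[:,0]@n)))
```

```text
30.6167 [ 0.6058 -0.1915  0.0346] [[-9.866e-01 -1.631e-01 -7.000e-04]
 [-1.631e-01  9.866e-01 -1.000e-04]
 [ 7.000e-04  0.000e+00 -1.000e+00]] [-0.6  0.7 -1.8] 0.03943590595701978
win [ 0.6444 -0.1852  0.0835] dist 0.0991362346382139 beam miss [-0.0003  0.002   0.0005] ang 0.09544482067604969
```

Emit:
drive_tool(plan=[0,-0.2,0,0,0,0,0,-0.2,0,0,0,0,0,-0.2,0,0,0,0,0,-0.2,0,0,0,0,0,-0.2,0,0,0,0,0,-0.2,0,0,0,0,0,-0.2,0,0,0,0,0,-0.2,0,0,0,0,0,-0.2,0,0,0,0,0,-0.2,0,0,0,0])

```text
time: 31.45
ee_pos: [0.6058, -0.195, 0.0342]
orientation: [[-0.987, -0.161, -0.001], [-0.161, 0.987, -0.001], [0.001, -0.0, -1.0]]
force: [0.1, -0.3, -1.9]
finger_gap: 0.0398
grasp_force: 45.0
```

Emit:
drive_tool(plan=[0,0,0,0,0,0,0,0,0,0,0,0,0,0,0,0,0,0,0,0,0,0,0,0,0,0,0,0,0,0,0,0,0,0,0,0,0,0,0,0,0,0,0,0,0,0,0,0,0,0,0,0,0,0,0,0,0,0,0,0])

```text
time: 32.28
ee_pos: [0.6058, -0.195, 0.0342]
orientation: [[-0.987, -0.161, -0.001], [-0.161, 0.987, -0.001], [0.001, -0.0, -1.0]]
force: [0.1, 0.3, -1.2]
finger_gap: 0.0395
grasp_force: 45.0
```

Emit:
drive_tool(plan=[0,0,0,0,0,0,0,0,0,0,0,0,0,0,0,0,0,0,0,0,0,0,0,0,0,0,0,0,0,0,0,0,0,0,0,0,0,0,0,0,0,0,0,0,0,0,0,0,0,0,0,0,0,0,0,0,0,0,0,0])

```text
time: 33.12
ee_pos: [0.6058, -0.195, 0.0342]
orientation: [[-0.987, -0.161, -0.001], [-0.161, 0.987, -0.001], [0.001, -0.0, -1.0]]
force: [0.3, 0.3, -1.4]
finger_gap: 0.0395
grasp_force: 45.0
```

Pink held for more than 2 s. Measuring the empty pad while backing up.

Emit:
drive_tool(plan=[-2,0,1,0,0,0,-4,0,4,0,0,0,-6,0,8,0,0,-4,-8,0,11,0,0,-8,-10,0,11,0,0,-12,-10,0,11,0,0,-16,-10,0,11,0,0,-20,-10,0,11,0,0,-24,-10,0,11,0,0,-24])

```text
time: 33.87
ee_pos: [0.5058, -0.1948, 0.1445]
orientation: [[-0.967, 0.255, -0.001], [0.255, 0.967, -0.0], [0.0, -0.0, -1.0]]
force: [-0.2, -0.0, -1.4]
finger_gap: 0.0398
grasp_force: 45.0
```

Run:
```python
from h import *
s=readout.get_state(); print(s['time'],s['ee_pos'],s['orientation'].round(3),s['finger_gap'])
for n in ('top','scene','wrist'):
    im=snap(n,'p_'+n);_,c=load('p_'+n)
    u,v=proj(c,[.4415,-.334,.004]); print(n,u.round(),v.round())
    g=(im.max(2)<75).astype(np.uint8)*255
    k,l,st,ce=cv2.connectedComponentsWithStats(g)
    for i in range(1,k):
        if st[i,4]>150 and abs(ce[i][0]-u)<60 and abs(ce[i][1]-v)<60:
            cs=cv2.findContours((l==i).astype(np.uint8),cv2.RETR_EXTERNAL,cv2.CHAIN_APPROX_NONE)[0][0]
            e=cv2.fitEllipse(cs); print(st[i],e, onz(c,*e[0],.004).round(4))
```

```text
33.8667 [ 0.50575203 -0.19484226  0.14453618] [[-0.967  0.255 -0.001]
 [ 0.255  0.967 -0.   ]
 [ 0.    -0.    -1.   ]] 0.03982770205043281
top 394.0 280.0
[  219   203   195   217 15627] ((325.0809631347656, 325.5570373535156), (140.56980895996094, 225.99082946777344), 29.10381507873535) [ 0.3161 -0.1362  0.004 ]
scene 387.0 216.0
[332 162  32  37 514] ((344.43853759765625, 182.2523651123047), (20.945117950439453, 40.07063293457031), 139.62913513183594) [ 0.6651 -0.4501  0.004 ]
[370 208  33  17 450] ((386.36480712890625, 215.9747314453125), (16.15399932861328, 32.75033950805664), 97.46585083007812) [ 0.4438 -0.332   0.004 ]
wrist 155.0 164.0
[ 107  117   98   97 7271] ((155.248046875, 164.768798828125), (89.7454605102539, 101.84645080566406), 131.59877014160156) [ 0.4422 -0.3341  0.004 ]
```

Emit:
drive_tool(plan=[-1.3,-3,0,0,0,0,-2.8,-6.2,0,0,0,0,-4.3,-9.4,0,0,0,0,-5.6,-12.2,0,0,0,0,-6.4,-13.9,0,0,0,0,-6.4,-13.9,-2.5,0,0,0,-6.4,-13.9,-5,0,0,0,-6.4,-13.9,-7,0,0,0,-6.4,-13.9,-8.5,0,0,0,-6.4,-13.9,-10,0,0,0])

```text
time: 34.85
ee_pos: [0.4416, -0.3339, 0.043]
orientation: [[-0.967, 0.253, -0.002], [0.253, 0.967, 0.0], [0.002, 0.0, -1.0]]
force: [1.0, 0.0, -1.1]
finger_gap: 0.0395
grasp_force: 45.0
```

Emit:
drive_tool(plan=[0,0,-0.8,0,0,0,0,0,-1.5,0,0,0,0,0,-2,0,0,0,0,0,-2.3,0,0,0,0,0,-2.4,0,0,0,0,0,-2.5,0,0,0,0,0,-2.5,0,0,0,0,0,-2.5,0,0,0])

```text
time: 35.52
ee_pos: [0.4421, -0.3343, 0.0197]
orientation: [[-0.967, 0.254, -0.0], [0.254, 0.967, -0.001], [-0.0, -0.001, -1.0]]
force: [0.6, -0.6, -2.0]
finger_gap: 0.0397
grasp_force: 45.0
```

Emit:
drive_tool(plan=[0,0,-0.05,0,0,0,0,0,-0.1,0,0,0,0,0,-0.15,0,0,0,0,0,-0.15,0,0,0,0,0,-0.15,0,0,0])

```text
time: 35.93
ee_pos: [0.4418, -0.334, 0.0178]
orientation: [[-0.967, 0.254, -0.001], [0.254, 0.967, -0.0], [0.001, -0.0, -1.0]]
force: [0.9, -0.1, -0.5]
finger_gap: 0.0399
grasp_force: 45.0
```

Emit:
drive_tool(plan=[0,0,0,0,0,0,0,0,0,0,0,0,0,0,0,0,0,0,0,0,0,0,0,0,0,0,0,0,0,0,0,0,0,0,0,0,0,0,0,0,0,0,0,0,0,0,0,0,0,0,0,0,0,0], hand=0)

```text
time: 36.68
ee_pos: [0.4418, -0.334, 0.0177]
orientation: [[-0.967, 0.254, -0.001], [0.254, 0.967, -0.0], [0.001, -0.0, -1.0]]
force: [0.2, -0.4, -0.6]
finger_gap: 0.0918
grasp_force: 0.0
```

Emit:
drive_tool(plan=[0,0,2,0,0,0,0,0,5,0,0,0,0,0,9,0,0,0,0,0,13,0,0,0,0,0,17,0,0,0,0,0,21,0,0,0,0,0,25,0,0,0,0,0,28,0,0,0,0,0,28,0,0,0,0,0,28,0,0,0])

```text
time: 37.52
ee_pos: [0.4424, -0.3346, 0.2996]
orientation: [[-0.967, 0.254, 0.003], [0.254, 0.967, -0.003], [-0.003, -0.002, -1.0]]
force: [0.6, -0.5, -0.4]
finger_gap: 0.0931
grasp_force: 0.0
```

Run:
```python
from h import *
s=readout.get_state(); print(s['time'],s['ee_pos'],s['orientation'].round(3))
w=snap('wrist','w20');_,c=load('w20')
for b in blobs(w,(5,150,60),(22,255,255),100): print(b,onz(c,*b[1],.084).round(4))
m=cv2.inRange(cv2.cvtColor(w,cv2.COLOR_BGR2HSV),np.array((3,120,70)),np.array((25,255,255)));m[265:]=0
m=cv2.morphologyEx(m,cv2.MORPH_CLOSE,np.ones((15,15)))
n,l,st,ce=cv2.connectedComponentsWithStats(m); i=1+np.argmax(st[1:,4])
P=[onz(c,*b,.084) for b in cv2.boxPoints(cv2.minAreaRect(np.argwhere(l==i)[:,::-1].astype(np.float32)))]; print(np.round(P,4),np.mean(P,0))
# door handle via top
t=snap('top','t20');_,ct=load('t20')
g=(t.max(2)<75).astype(np.uint8); k,l,st,ce=cv2.connectedComponentsWithStats(g)
for i in range(1,k):
    if 8<st[i,4]<400 and 200<ce[i][0]<300: print(st[i],ce[i],onz(ct,*ce[i],.15).round(4))
print('pred',proj(ct,[.4727,.1737,.195]),proj(ct,[.4727,.1737,.09]))
```

```text
37.5167 [ 0.44239653 -0.33460892  0.2995946 ] [[-0.967  0.254  0.003]
 [ 0.254  0.967 -0.003]
 [-0.003 -0.002 -1.   ]]
([274, 159, 24, 40, 821], [285.3, 178.7]) [ 0.4476 -0.336   0.084 ]
([508, 361, 35, 22, 137], [521.9, 371.7]) [ 0.8853 -0.0219  0.084 ]
[[ 0.4132 -0.3449  0.084 ]
 [ 0.4225 -0.3095  0.084 ]
 [ 0.4833 -0.3247  0.084 ]
 [ 0.4737 -0.3615  0.084 ]] [ 0.44817798 -0.33513737  0.084     ]
[198 170  15   9  44] [204.90909091 172.97727273] [0.7148 0.184  0.15  ]
[201 171  20  22  86] [212.61627907 185.97674419] [0.6795 0.1629 0.15  ]
[228 189  15  91 345] [234.46086957 247.57971014] [0.5176 0.1031 0.15  ]
[205 262  18   5  51] [213.09803922 264.60784314] [0.4746 0.1564 0.15  ]
pred [203.13751339 264.00716784] [210.00996335 267.12543598]
```

The scanner stands centred on its pad. Next, back to the handle, with a bar position of about (0.479, 0.171).

Emit:
drive_tool(plan=[0,4,0,0,0,-6,0,8,0,0,0,-13,0,12,0,0,0,-20,0,16,0,0,0,-27,1,20,0,0,0,-34,1,24,0,0,0,-41,2,28,0,0,0,-48,2,32,0,0,0,-55,3,36,0,0,0,-62,3,40,0,0,0,-68])

```text
time: 38.45
ee_pos: [0.4684, 0.0312, 0.2958]
orientation: [[-0.222, 0.975, -0.004], [0.975, 0.222, -0.0], [0.001, -0.004, -1.0]]
force: [-0.1, -0.4, -0.3]
finger_gap: 0.0929
grasp_force: 0.0
```

Emit:
drive_tool(plan=[0.3,4,0,0,0,-6,0.5,8,0,0,0,-12,0.7,10.6,0,0,0,-13.5,0.7,10.6,0,0,0,-13.5,0.7,10.6,0,0,0,-13.5,0.7,10.6,0,0,0,-13.5,0.7,10.6,0,0,0,-13.5])

```text
time: 39.03
ee_pos: [0.4761, 0.1333, 0.297]
orientation: [[0.009, 1.0, -0.002], [1.0, -0.009, -0.001], [-0.001, -0.002, -1.0]]
force: [1.2, -0.1, -0.8]
finger_gap: 0.0929
grasp_force: 0.0
```

Run:
```python
from h import *
s=readout.get_state(); print(s['time'],s['ee_pos'],s['orientation'].round(3))
w=snap('wrist','w21');_,c=load('w21')
u=proj(c,[.4795,.171,.195]).round(1);d=proj(c,[.4795,.171,.09]).round(1);print(u,d)
y0,x0=int(min(u[1],d[1]))-12,int(min(u[0],d[0]))-16
g=w.max(2)
for r in range(y0,y0+44,3): print(r,[int(v) for v in g[r,x0:x0+44:2]])
print(x0)
```

```text
39.0333 [0.47612931 0.13332638 0.29704984] [[ 0.009  1.    -0.002]
 [ 1.    -0.009 -0.001]
 [-0.001 -0.002 -1.   ]]
[288.4 159.1] [287.7 149.3]
137 [203, 205, 205, 205, 203, 204, 203, 205, 204, 203, 203, 204, 203, 205, 204, 203, 204, 202, 203, 202, 204, 203]
140 [205, 204, 205, 204, 206, 204, 204, 204, 204, 203, 204, 202, 204, 203, 203, 203, 203, 204, 204, 204, 203, 203]
143 [204, 204, 204, 203, 203, 204, 202, 204, 203, 203, 203, 202, 204, 202, 204, 204, 204, 204, 202, 203, 202, 203]
146 [204, 204, 204, 204, 203, 205, 203, 204, 202, 202, 204, 202, 204, 203, 202, 202, 204, 204, 203, 203, 202, 203]
149 [202, 204, 203, 203, 204, 203, 190, 126, 91, 121, 191, 204, 203, 203, 203, 203, 204, 203, 202, 202, 203, 202]
152 [205, 205, 202, 203, 203, 204, 168, 80, 69, 73, 151, 203, 203, 202, 202, 203, 203, 203, 203, 203, 203, 202]
155 [204, 203, 204, 203, 202, 203, 163, 76, 72, 70, 123, 197, 203, 202, 203, 201, 203, 202, 202, 203, 203, 201]
158 [202, 203, 202, 204, 202, 201, 147, 84, 84, 78, 99, 192, 203, 203, 202, 202, 204, 201, 201, 203, 202, 201]
161 [204, 203, 204, 202, 202, 200, 148, 94, 93, 84, 90, 179, 202, 203, 202, 202, 200, 202, 202, 203, 200, 202]
164 [203, 203, 204, 205, 202, 202, 167, 90, 84, 84, 152, 200, 202, 202, 201, 202, 203, 202, 200, 202, 202, 202]
167 [204, 203, 202, 202, 201, 200, 161, 93, 86, 99, 183, 192, 192, 193, 191, 166, 160, 161, 159, 162, 159, 148]
170 [170, 162, 149, 130, 130, 128, 105, 92, 86, 83, 118, 121, 121, 120, 120, 121, 118, 120, 120, 119, 119, 120]
173 [98, 97, 98, 101, 101, 101, 91, 93, 83, 83, 113, 114, 115, 116, 115, 117, 117, 118, 118, 118, 118, 118]
176 [89, 90, 89, 90, 90, 87, 86, 93, 80, 76, 87, 89, 88, 88, 87, 88, 89, 88, 89, 90, 88, 91]
179 [90, 89, 90, 89, 88, 87, 73, 72, 65, 76, 88, 88, 88, 87, 89, 87, 87, 88, 87, 87, 86, 86]
271
```

The bar is exactly where predicted.

Emit:
drive_tool(plan=[0.3,2,0,0,0,-3,0.3,3.7,0,0,0,-5.5,0.3,3.7,-2,0,0,-5.5,0.3,3.7,-5,0,0,-5.5,0.3,3.7,-8,0,0,-5.5,0.3,3.7,-11,0,0,-5.5,0.3,3.7,-13.5,0,0,-5.5,0.3,3.7,-15.5,0,0,-5.5,0.3,3.7,-16.2,0,0,-5.5,0.3,3.7,-16.2,0,0,-5.5])

```text
time: 39.92
ee_pos: [0.4784, 0.1709, 0.1344]
orientation: [[0.104, 0.995, -0.004], [0.995, -0.104, -0.001], [-0.001, -0.004, -1.0]]
force: [-0.4, 0.3, 0.4]
finger_gap: 0.0934
grasp_force: 0.0
```

Emit:
drive_tool(plan=[0,0,0,0,0,0,0,0,0,0,0,0,0,0,0,0,0,0,0,0,0,0,0,0,0,0,0,0,0,0,0,0,0,0,0,0,0,0,0,0,0,0,0,0,0,0,0,0,0,0,0,0,0,0,0,0,0,0,0,0], hand=255, grip_force=15)

```text
time: 40.75
ee_pos: [0.4793, 0.1726, 0.1357]
orientation: [[0.102, 0.995, -0.0], [0.995, -0.102, 0.001], [0.001, -0.001, -1.0]]
force: [0.2, -0.1, 0.1]
finger_gap: 0.0308
grasp_force: 0.0
```

Emit:
drive_tool(plan=[0,0,0,0,0,0,0,0,0,0,0,0,0,0,0,0,0,0,0,0,0,0,0,0,0,0,0,0,0,0])

```text
time: 41.17
ee_pos: [0.4792, 0.1726, 0.1357]
orientation: [[0.102, 0.995, -0.001], [0.995, -0.102, 0.001], [0.001, -0.001, -1.0]]
force: [-0.5, 0.4, -0.3]
finger_gap: 0.0097
grasp_force: 15.0
```

Emit:
drive_tool(plan=[-0.41,-1.35,0,0,0,3,-0.75,-2.72,0,0,0,6,-1.22,-5.51,0,0,0,12,-1.39,-8.32,0,0,0,18,-1.27,-11.14,0,0,0,24,-0.85,-13.94,0,0,0,30,-0.15,-16.66,0,0,0,36,0.85,-19.31,0,0,0,42,2.11,-21.83,0,0,0,48,2.11,-21.83,0,0,0,48])

```text
time: 42.0
ee_pos: [0.5048, -0.052, 0.1358]
orientation: [[-0.667, 0.745, 0.006], [0.745, 0.667, -0.003], [-0.006, 0.003, -1.0]]
force: [3.1, 0.9, 0.5]
finger_gap: 0.0091
grasp_force: 15.0
```

Emit:
drive_tool(plan=[0.73,-1.21,0,0,0,3,1.51,-2.38,0,0,0,6,3.27,-4.58,0,0,0,12,5.25,-6.6,0,0,0,18,7.43,-8.4,0,0,0,24,9.78,-9.95,0,0,0,30,12.29,-11.26,0,0,0,36,12.29,-11.26,0,0,0,36,12.29,-11.26,0,0,0,36])

```text
time: 42.75
ee_pos: [0.625, -0.1586, 0.1358]
orientation: [[-0.978, 0.207, 0.001], [0.207, 0.978, 0.0], [-0.001, 0.001, -1.0]]
force: [-0.1, 1.3, 1.8]
finger_gap: 0.0095
grasp_force: 15.0
```

Emit:
drive_tool(plan=[1,-0.4,0,0,0,2,2,-0.75,0,0,0,4,2.9,-1.05,0,0,0,6,3.6,-1.25,0,0,0,8,4.1,-1.4,0,0,0,9.5,4.1,-1.4,0,0,0,9.5,4.1,-1.4,0,0,0,9.5])

```text
time: 43.33
ee_pos: [0.6607, -0.1717, 0.1358]
orientation: [[-0.999, 0.041, -0.008], [0.041, 0.999, -0.0], [0.008, -0.001, -1.0]]
force: [-4.8, 0.5, 3.9]
finger_gap: 0.0096
grasp_force: 15.0
```

Emit:
drive_tool(plan=[0.2,-0.05,0,0,0,0,0.4,-0.1,0,0,0,0.5,0.5,-0.1,0,0,0,0.5,0.5,-0.1,0,0,0,0.5,0.5,-0.1,0,0,0,0.5])

```text
time: 43.75
ee_pos: [0.6611, -0.1718, 0.1357]
orientation: [[-0.999, 0.033, -0.018], [0.033, 0.999, 0.001], [0.018, 0.001, -1.0]]
force: [-12.4, 3.2, 9.5]
finger_gap: 0.0094
grasp_force: 15.0
```

Emit:
drive_tool(plan=[0.2,0,0,0,0,0,0.4,0,0,0,0,0,0.4,0,0,0,0,0,0.4,0,0,0,0,0])

```text
time: 44.08
ee_pos: [0.6631, -0.1718, 0.1353]
orientation: [[-0.999, 0.033, -0.023], [0.033, 0.999, 0.001], [0.023, 0.001, -1.0]]
force: [-16.0, 2.5, 10.7]
finger_gap: 0.0094
grasp_force: 15.0
```

Emit:
drive_tool(plan=[0,0,0,0,0,0,0,0,0,0,0,0,0,0,0,0,0,0,0,0,0,0,0,0,0,0,0,0,0,0,0,0,0,0,0,0,0,0,0,0,0,0,0,0,0,0,0,0], hand=0)

```text
time: 44.75
ee_pos: [0.6734, -0.1734, 0.1356]
orientation: [[-0.999, 0.032, -0.001], [0.032, 0.999, -0.0], [0.001, -0.0, -1.0]]
force: [0.3, -0.6, 0.7]
finger_gap: 0.058
grasp_force: 0.0
```

Emit:
drive_tool(plan=[0,0,1,0,0,0,0,0,3,0,0,0,0,0,6,0,0,0,0,0,10,0,0,0,0,0,14,0,0,0,0,0,17,0,0,0,0,0,17,0,0,0])

```text
time: 45.33
ee_pos: [0.6769, -0.1737, 0.3156]
orientation: [[-0.999, 0.033, 0.016], [0.033, 0.999, -0.003], [-0.016, -0.003, -1.0]]
force: [0.3, 0.1, 1.2]
finger_gap: 0.0927
grasp_force: 0.0
```

Emit:
drive_tool(plan=[-3,-3,0,0,0,0,-6,-6,0,0,0,0,-9,-9,0,0,0,0,-12,-12,0,0,0,0,-15,-15,0,0,0,0,-15,-15,0,0,0,0,-15,-15,0,0,0,0])

```text
time: 45.92
ee_pos: [0.5204, -0.3273, 0.3064]
orientation: [[-0.999, 0.04, -0.002], [0.04, 0.999, -0.003], [0.002, -0.003, -1.0]]
force: [0.6, 0.6, -0.6]
finger_gap: 0.0929
grasp_force: 0.0
```

Run:
```python
from h import *
s=readout.get_state(); print(s['time'],s['ee_pos'])
w=snap('wrist','w30');t=snap('top','t30');_,c=load('t30')
# column profiles along image rows at door/roof junction
hsv=cv2.cvtColor(t,cv2.COLOR_BGR2HSV)
for x in (250,265,280,295,310,325,335,345,352): print(x,[ (int(hsv[r,x,1]),int(hsv[r,x,2])) for r in range(160,186,2)])
for b in blobs(t,(5,150,60),(22,255,255),100): print(b,onz(c,*b[1],.084).round(4))
for b in blobs(t,(75,30,20),(110,255,255),150): print(b,onz(c,*b[1],.03).round(3))
```

```text
45.9167 [ 0.52036756 -0.32734214  0.30642045]
250 [(100, 158), (56, 95), (12, 153), (11, 159), (9, 112), (12, 108), (12, 107), (12, 106), (12, 108), (9, 108), (12, 108), (10, 107), (12, 104)]
265 [(105, 153), (91, 92), (10, 153), (12, 164), (12, 150), (12, 107), (10, 106), (12, 107), (10, 107), (12, 106), (12, 107), (12, 106), (10, 104)]
280 [(106, 161), (97, 97), (9, 109), (13, 158), (12, 149), (15, 105), (12, 107), (14, 107), (10, 106), (12, 105), (12, 106), (10, 105), (12, 104)]
295 [(105, 158), (105, 134), (30, 110), (12, 154), (13, 160), (12, 107), (14, 107), (12, 107), (14, 106), (12, 107), (12, 106), (12, 104), (12, 104)]
310 [(103, 156), (106, 157), (64, 99), (13, 154), (13, 159), (14, 109), (12, 108), (14, 107), (12, 107), (12, 107), (9, 108), (12, 107), (12, 105)]
325 [(103, 158), (103, 148), (52, 83), (14, 151), (13, 156), (13, 142), (14, 106), (14, 108), (12, 107), (14, 108), (12, 106), (12, 107), (12, 106)]
335 [(103, 158), (104, 160), (58, 105), (10, 149), (13, 156), (14, 149), (15, 105), (12, 106), (12, 107), (15, 104), (16, 78), (17, 77), (16, 79)]
345 [(103, 158), (102, 162), (77, 106), (11, 120), (13, 154), (12, 149), (15, 104), (12, 107), (12, 103), (17, 76), (13, 76), (13, 76), (13, 76)]
352 [(103, 159), (101, 151), (96, 111), (19, 105), (12, 153), (12, 154), (13, 102), (14, 74), (10, 79), (3, 98), (3, 102), (3, 102), (0, 101)]
([391, 264, 19, 25, 333], [400.5, 275.9]) [ 0.4477 -0.3324  0.084 ]
([429, 130, 37, 18, 368], [446.9, 138.0]) [ 0.853 -0.505  0.03 ]
([140, 245, 22, 21, 360], [150.2, 255.4]) [0.511 0.352 0.03 ]
([238, 352, 29, 36, 200], [243.2, 367.3]) [0.21  0.087 0.03 ]
([297, 352, 22, 36, 278], [312.1, 366.0]) [ 0.213 -0.097  0.03 ]
([0, 384, 30, 36, 758], [11.7, 405.5]) [0.116 0.696 0.03 ]
```

Run:
```python
from h import *
ims=[load('t30')[0].astype(float)]+[cams.camera('top').astype(float) for _ in range(3)]
t=np.mean(ims,0); c=load('t30')[1]
v=t.max(2); sat=(t.max(2)-t.min(2))
R=[];D=[]
for x in range(246,352,2):
    col=sat[:,x-1:x+2].mean(1); r=next(r for r in range(155,172) if col[r]<38); r0=r-1+(col[r-1]-38)/(col[r-1]-col[r]); 
    g=v[:,x-1:x+2].mean(1); k=next(k for k in range(int(r0)+4,178) if g[k]>130 and g[k+1]<=130); d0=k+(g[k]-130)/(g[k]-g[k+1])
    R.append(onz(c,x,r0,.2)[:2]);D.append(onz(c,x,d0,.2)[:2])
R=np.array(R);D=np.array(D)
def fit(P):
    p=np.polyfit(P[:,1],P[:,0],1); e=P[:,0]-np.polyval(p,P[:,1]); k=abs(e)<.003; p=np.polyfit(P[k,1],P[k,0],1); return np.degrees(np.arctan(p[0])),np.polyval(p,[.08,-.2]),np.std(e),k.sum()
print(fit(R),fit(D))
```

```text
(np.float64(2.0451557802029154), array([0.73144583, 0.72144706]), np.float64(0.0005697968763170013), np.int64(53)) (np.float64(2.1834831137501802), array([0.71433917, 0.70366349]), np.float64(0.000434389881231293), np.int64(53))
```

The door is parallel to the cupboard front within 0.14°, the tin is on the tray and the scanner is on its pad. Handing in.

```bash
python3 -c "
from station import env
print(env.job_done())"
```

```text
the job is handed in; nothing more can be done
None
```

The job is handed in, with no verdict returned: tin moved to the tray, door opened, black then pink labels scanned (no blue carton in the cupboard), scanner back upright on its pad, and door shut.

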